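# Lay out the snap press for the next face-shield visor

### The job

Get the snap press ready: lay the larger loose visor around the form on the plywood nest board, its crown between the two steel dowels, and slide the board between the guide rails under the press head, fully home against the stops, with the visor on it. Stand the square tin of sockets in the gap between the press and the wooden die block, and the round tub of caps in the gap between the press and the round steel bench block, both about in line, across the press, with the board's handle when it is home and touching nothing at either side. Keep tub and tin upright and leave the scissors, the knife and the small visor where they lie.

Things in the scene. Friction and masses are not known exactly. Their poses are not given: they have to be found in the camera images.
- press: Grey C-frame snap press, fixed. Origin: table top below the ram; x into its mouth, z up (mm). Work table top z 14, x -150..105, y +-90. Rails 8 high, inner faces y +-81, x -105..20, flared lead-in to x -134; stops at x 16.5, 9 high. Head: clear guard x, y +-25, +-35, underside z 58; arm 46 wide, z 153..223, from x -25 back. Nest home: its origin at x -77, y 0, z 14, axes parallel.
- nest: Loose plywood board, 220 g. Origin: underside below handle; x to the end that enters the press, z up (mm). Board x -37..93, y +-75, 9 thick. Handle 40 (x) by 14 (y), top z 49. Form x -25..38, y +-54, top z 15. Steel dowels at x 79, y +-55, top z 19. Visor seated: its origin at x 78, y 0, z 9 (dark die hole), x axes alike, 6 mm play; board has 6 mm play to each rail.
- visor: Larger loose white plastic visor, 45 g: half ring, inner radius 60, outer 80 mm, brim 4 thick, inner band to 16 high, arms 25 long; 160 wide. Origin: underside of its crown block (20 mm along x, 30 along y, 22 high: grip here). x points outward at the crown; ring centre at x -70, arm ends at x -95, centre of mass about x -40.
- tub: Round grey plastic tub with metal snap caps in it, loose, 120 g, 54 mm in diameter, 42 mm high. Origin: centre of its underside, z up.
- tin: Square steel tin with brass snap sockets in it, loose, 130 g, 52 x 52 mm, 40 mm high. Origin: centre of its underside, x and y square to its sides, z up.
- die_block: Dark wooden block holding six short steel dies, fixed, on one side of the press (left or right). 80 mm along x, 70 along y, 30 high, dies up to 57. Origin: centre of its underside; axes parallel to the press's. Gap to the press work table 95 to 110 mm.
- bench_block: Round polished steel bench block on a black rubber foot, fixed, on the other side of the press. 74 mm in diameter, 28 mm high. Origin: centre of its underside; axes parallel to the press's. Gap to the press work table 93 to 108 mm.
- scissors: Scissors with black handles lying on the table, about 160 mm long; not to be moved. Origin: at the pivot, x towards the points.
- knife: Grey and black utility knife lying on the table, 145 mm long, 20 wide, 16 high; not to be moved. Origin: middle of its underside, x towards the blade end.
- small_visor: Smaller loose visor of the same white plastic and shape, 120 mm wide, 22 high; not to be moved. Origin: under its crown block, x outward at the crown, arm ends at x -71 mm.
Mind the look-alikes: they are no part of the job. What is shaped like the visor but orange is not meant. Leave any green look-alike of the tub alone.

How it is judged:
By the outcome, as a careful person would: the job done as asked, in the order asked, and still so for the second after the job is handed in, with the robot touching nothing.
It also fails if it takes over 128 s, if anything falls off the work surface, if the arm or the gripper's body presses on something with over 40 N, if the wrist force passes 120 N, or if a joint passes its speed limit or range.

### The arm

A 7-joint arm with a two-finger parallel gripper is mounted at the origin on the work surface. World frame = base frame: x ahead of the robot, y to its left, z up, the work surface at z = 0. Lengths are in m, angles in rad, forces in N, time in s.
With the tool pointing down it reaches from about 0.425 to 0.875 m from the base axis. Payload 4.7 kg.
Tool frame: the origin (TCP) lies midway between the tips of the shut fingers; the grasp point (between the pads) lies 19 mm behind it; y points along the fingers, z is the direction in which the jaws open and shut, and the axes are right-handed (so a half turn about y gives the same grasp; the last joint's range is limited). The gripper opens to 87 mm and grips with 3 to 60 N. Pads are 19 mm wide; open, the fingers measure 117 mm over their backs; the gripper's body (75 mm by 190 mm) begins 51 mm behind the grasp point.
Start: joints at [-1.129, 0.321, -0.07, 1.45, 0.023, 1.371, -0.057], TCP at [0.27, 0.591, 0.223] pointing down, gripper open.
Joint ranges: [-2.86, 2.86], [-0.3, 2.09], [-1.38, 1.24], [0.06, 2.45], [-1.56, 4.7], [0.09, 2.05], [-2.69, 2.69]. Speed limits (rad/s): [2.57, 2.57, 3.14, 3.14, 3.14, 3.14, 3.14].

### API

Orientations are given as a rotation vector (axis times angle).
In Python, from bench import ctrl gives the robot as it stands.
- The arm moves only by the tool play_rows, never from a script. Its arguments are lists of equal length, an entry for each row: "translation": the shift along the tool's x, y, z in mm, a list of three; "turn": the turn, a rotation vector about the tool's x, y, z in rad, a list of three; "fingers": the opening, from -1 (shut) to 1 (fully open), so that 0 is half open. In form: {"translation": [[dx, dy, dz], ...], "turn": [[wx, wy, wz], ...], "fingers": [fingers, ...]}. A call has exactly 10 rows; each row shifts and turns the commanded pose from where the row before left it, along the tool's axes as they then stand; what a row does not reach is not made up. A row lasts 1/12 s, in which the tool goes at most 41.7 mm and 7.16 degrees, less where a joint would pass 70% of its speed; a pose out of reach is approached as far as the arm can. A call with a gripper value outside its range is refused whole. The fingers move at their own pace and stop on an object; "grip_force" is the grip in N (left out, the last holds). Time passes only in rows, so rows that do not move let the fingers close, or fill a call up. It gives the time, the measured TCP pose, the force and the opening at its end, in the units of the state.
- ctrl.get_state(): the state, without advancing time (a new reading comes with each control period).
- ctrl.get_image(name): name is "side" or "top"; returns the picture (384x512x3 uint8, blue, green, red); there is no depth.
- ctrl.camera_info(name): a dict with "camera_matrix" (3x3 intrinsics, pixels), "R" (3x3) and "t" (3): a world point X has camera coordinates R X + t. Camera axes: x right, y down, z forward; pixel columns grow to the right and rows downward; lengths in m; the calibration is good to about 2 mm. A picture is of the moment at which its call begins. camera_info takes no time and is no camera call.
- ctrl.close_job(): hands the job in, once; it reports no verdict.
The state is a dict: "time": time; "joint_positions": joint angles; "qd": joint speeds; "joint_torque": joint torques, N m; "position": TCP position; "tool_rot": TCP orientation; "ft_force": force on the tool from outside, world axes, zero at the start; "torque": the same for the moment, N m; "grip_width": opening from 0.0 (shut) to 1.0 (fully open).
Only numpy, scipy, OpenCV 4.12 (cv2) and the standard library are available. Lean on these libraries where they do the work, as an engineer would, in place of code of your own. Each camera call takes 0.05 s, during which the arm holds its last target.

## Working session

There is one attempt and no reset: what is moved stays moved. The work goes in short steps, Python scripts to look and compute and a tool call to move; the robot and the scene stay as the last step left them, time stands still between calls to the robot, and variables do not carry over. Pictures are saved under pics/ and viewed, and the job is handed in when it is done.

Besides the shell and the picture viewer there is one more tool, called after "Call:" as a command line: name --argument value ..., lists and objects as JSON in quotes. play_rows: Moves the arm, as the interface text tells. Its arguments: {"type":"object","properties":{"translation":{"type":"array"},"turn":{"type":"array"},"fingers":{"type":"array"},"grip_force":{"type":"number"}},"required":["translation","turn","fingers"]}

```bash
ls; mkdir -p pics; python3 - <<'E'
from bench import ctrl
import cv2
s=ctrl.get_state();print(s)
for n in("side","top"):
    im=ctrl.get_image(n);cv2.imwrite(f"pics/{n}0.png",im);c=ctrl.camera_info(n);print(n,c)
E
```

```text
pics
{'time': 0.0, 'joint_positions': array([-1.12890635,  0.32182318, -0.0700661 ,  1.45168482,  0.02258729,
        1.37078495, -0.05687885]), 'qd': array([-0.00074163, -0.00018774,  0.00026602,  0.00053691, -0.00017188,
        0.00056439,  0.00131207]), 'joint_torque': array([-3.82415574e-04, -4.91290319e+01, -4.04012511e-01, -3.12524557e+01,
       -6.37818128e-02,  4.38903482e-02,  2.13344811e-04]), 'position': array([0.2694813 , 0.59089642, 0.22145631]), 'tool_rot': array([-1.5465282 ,  0.33583352, -0.3353338 ]), 'ft_force': array([-0.35141722,  1.26876141, -0.16853165]), 'torque': array([-0.02604861,  0.02621849, -0.03137054]), 'grip_width': 1.0029675549114703}
side {'camera_matrix': array([[395.46462608,   0.        , 248.53278475],
       [  0.        , 395.46462608, 189.23961109],
       [  0.        ,   0.        ,   1.        ]]), 'R': array([[ 0.94936997, -0.31334001, -0.02268713],
       [-0.20921794, -0.57671937, -0.78969781],
       [ 0.23435981,  0.75446193, -0.6130764 ]]), 't': array([-0.46030666,  0.12725944,  0.99452116])}
top {'camera_matrix': array([[498.36819331,   0.        , 256.00781379],
       [  0.        , 498.36819331, 185.08421503],
       [  0.        ,   0.        ,   1.        ]]), 'R': array([[ 0.00275848, -0.99999445, -0.00186658],
       [-0.99243549, -0.00250852, -0.12274162],
       [ 0.12273626,  0.00219104, -0.9924369 ]]), 't': array([0.00645553, 0.49029563, 1.50762931])}
```

View pics/side0.png

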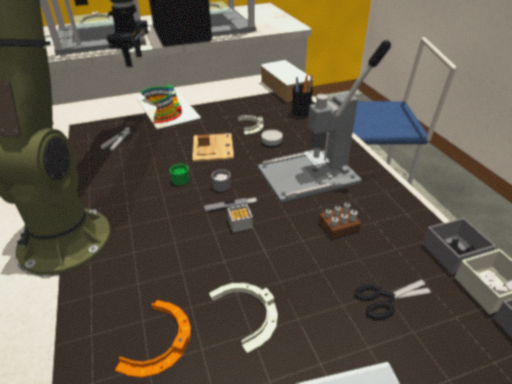

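View pics/top0.png

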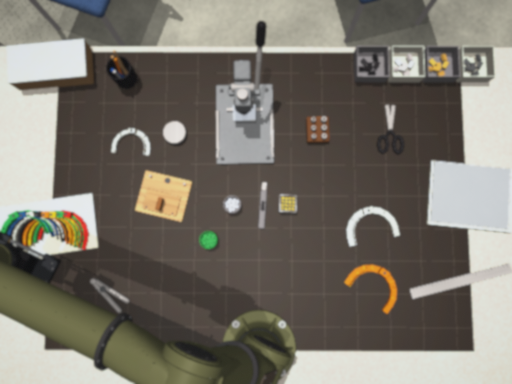

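The side and top views show:
- Large white visor at about top (373,225), with the orange look-alike at (372,290).
- Small visor at (130,140).
- Nest at (164,196).
- Grey tub at (232,204), with the green look-alike at (208,240).
- Tin at (288,203) and knife at (263,205).
- Press at (245,125), die block at (318,130), bench block at (174,132), and scissors at (390,130).

I'll enlarge crops next.

```bash
cat > h.py <<'E'
import numpy as np, cv2
from bench import ctrl
from scipy.spatial.transform import Rotation as Ro
CI={n:ctrl.camera_info(n) for n in("side","top")}
def ray(n,u,v):
    c=CI[n];R=c["R"];C=-R.T@c["t"]
    d=R.T@np.linalg.solve(c["camera_matrix"],[u,v,1.]);return C,d
def pl(n,u,v,z):
    C,d=ray(n,u,v);return C+d*(z-C[2])/d[2]
def proj(n,X):
    c=CI[n];p=c["camera_matrix"]@(c["R"]@np.asarray(X,float)+c["t"]);return p[:2]/p[2]
def tri(p1,p2):
    # p=(cam,u,v)
    A=[];b=[]
    C1,d1=ray(*p1);C2,d2=ray(*p2)
    s=np.linalg.lstsq(np.c_[d1,-d2],C2-C1,rcond=None)[0]
    a,bb=C1+s[0]*d1,C2+s[1]*d2
    return (a+bb)/2,np.linalg.norm(a-bb)
def crop(im,x0,y0,x1,y1,k,name):
    c=cv2.resize(im[y0:y1,x0:x1],None,fx=k,fy=k,interpolation=cv2.INTER_CUBIC);cv2.imwrite(name,c)
E
python3 - <<'E'
from h import *
t=cv2.imread("pics/top0.png");s=cv2.imread("pics/side0.png")
crop(t,100,70,260,260,3,"pics/c1.png")
crop(t,210,70,420,260,3,"pics/c2.png")
crop(s,140,80,380,300,3,"pics/c3.png")
E
```

```text
(no output)
```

View pics/c1.png

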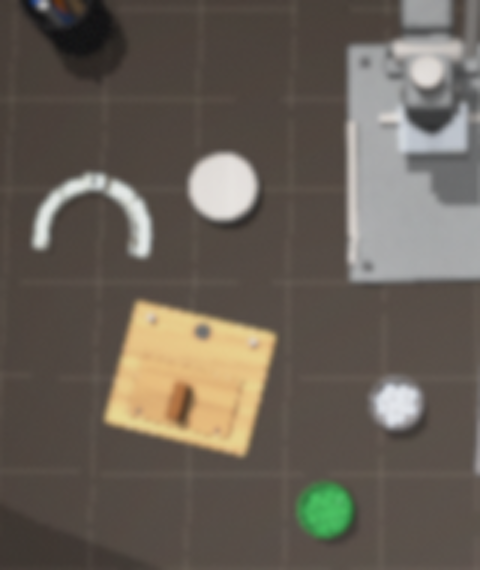

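View pics/c2.png

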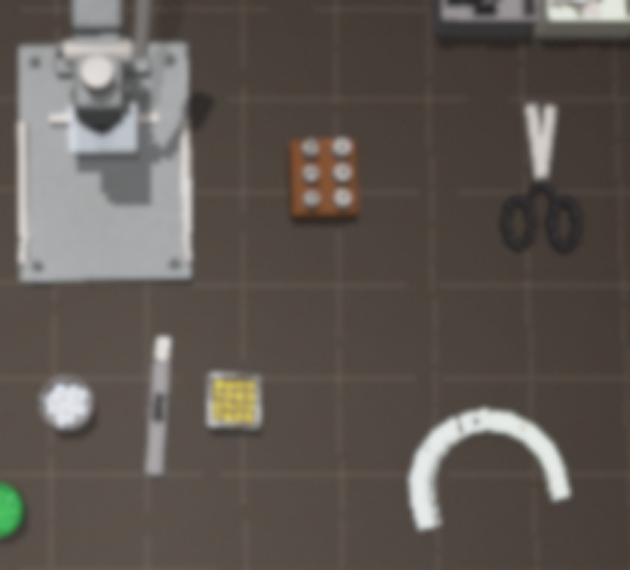

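View pics/c3.png

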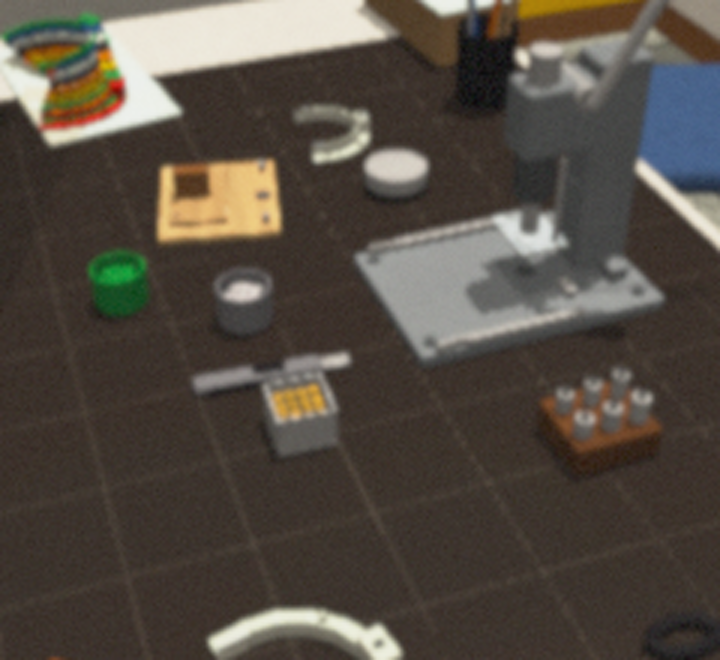

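The crops confirm each item. In top crop 2 the large visor spans x 408–570, with its crown block near (475,420), which is top (368,210). The nest's die hole is at top (167,180), its handle at about (160,203), and its dowels at (151,176) and (185,184). Next I'll measure with masks.

```bash
cat > meas.py <<'E'
from h import *
def comps(mask,amin=30):
    n,l,st,c=cv2.connectedComponentsWithStats(mask.astype(np.uint8));return [(st[i],c[i],l==i) for i in range(1,n) if st[i][4]>=amin]
def in_box(mask,x0,y0,x1,y1):
    m=np.zeros_like(mask);m[y0:y1,x0:x1]=mask[y0:y1,x0:x1];return m
def biggest(mask,box):
    cs=comps(in_box(mask,*box));c=max(cs,key=lambda q:q[0][4]);return c
E
python3 - <<'E'
from meas import *
t=cv2.imread("pics/top0.png");hsv=cv2.cvtColor(t,cv2.COLOR_BGR2HSV);H,S,V=cv2.split(hsv)
def rep(name,m,box,z):
    st,c,l=biggest(m,box)
    cn=max(cv2.findContours(l.astype(np.uint8),0,1)[0],key=cv2.contourArea)
    P=np.array([pl("top",u,v,z)[:2] for u,v in cn[:,0,:]],np.float32)
    r=cv2.minAreaRect(P*1000);print(name,st,c,pl("top",*c,z).round(4),"rect",np.round(r[0],1),np.round(r[1],1),round(r[2],1))
    return P,l
bright=(V>150)&(S<60)
rep("visor",bright,(335,195,410,255),.004)
rep("small",bright,(105,120,155,160),.004)
rep("tub",(V>110)&(S<60),(218,190,246,218),.042)
rep("tin",(V>95),(273,188,303,218),.040)
rep("die",(S>110)&(V>60),(300,110,335,150),.030)
rep("bench",(V>130),(158,115,192,150),.028)
rep("press",(V>95)&(S<60),(205,120,285,170),.014)
rep("nest",(S>70)&(V>130)&(H<35),(125,160,200,230),.009)
rep("knife",(V>95),(252,175,272,232),.012)
rep("orange",(S>150)&(V>130),(335,255,405,320),.004)
E
```

```text
visor [346 206  54  40 635] [368.62992126 221.75748031] [ 0.3795 -0.3427  0.004 ] rect [ 373.7 -347.2] [106.9 162.6] 12.4
small [111 128  39  28 323] [132.05572755 139.36842105] [0.6388 0.4019 0.004 ] rect [634.6 404.5] [121.9  83.3] 85.0
tub [223 195  18  18 259] [231.47490347 203.63320463] [0.4317 0.0823 0.042 ] rect [432.1  82.3] [52.  51.9] 0.2
tin [278 193  20  20 388] [287.37628866 202.69329897] [ 0.4352 -0.0882  0.04  ] rect [435.8 -88.6] [58.1 58.3] 89.8
die [306 116  24  27 303] [315.78217822 130.79207921] [ 0.6619 -0.1787  0.03  ] rect [ 667.4 -183.6] [83.7 70.3] 2.6
bench [163 121  23  23 417] [173.78657074 131.69304556] [0.6584 0.2658 0.028 ] rect [657.6 265.1] [70.6 69. ] 1.2
press [ 215  120   60   45 2636] [244.26631259 141.75569044] [0.6298 0.0452 0.014 ] rect [629.4  44.7] [141.3 187. ] 0.1
nest [ 135  170   57   52 2081] [162.98798654 195.71456031] [0.4587 0.2981 0.009 ] rect [459.5 298.1] [155.3 135.2] 76.6
knife [252 181  20  51 447] [261.75391499 205.46532438] [ 0.4288 -0.0102  0.012 ] rect [427.5  -3.6] [154.6  58.5] 4.9
orange [344 264  53  50 709] [375.69393512 281.32016925] [ 0.1973 -0.3597  0.004 ] rect [ 191.4 -357.9] [163.9 110.6] 53.8
```

```bash
cat >> meas.py <<'E'
def subrect(n,g,box,thr,z,k=8):
    x0,y0,x1,y1=box;c=cv2.resize(g[y0:y1,x0:x1].astype(np.float32),None,fx=k,fy=k,interpolation=cv2.INTER_CUBIC)
    m=(c>thr).astype(np.uint8)
    cn=max(cv2.findContours(m,0,1)[0],key=cv2.contourArea)[:,0,:].astype(float)
    px=(cn+.5)/k-.5+[x0,y0]
    P=np.array([pl(n,u,v,z)[:2] for u,v in px],np.float32)*1000
    r=cv2.minAreaRect(P)
    return px,P,r
E
python3 - <<'E'
from meas import *
t=cv2.imread("pics/top0.png");hsv=cv2.cvtColor(t,cv2.COLOR_BGR2HSV);H,S,V=cv2.split(hsv)
def show(nm,o):
    r=o[2];print(nm,np.round(r[0],1),np.round(r[1],1),round(r[2],2))
for th in (95,115,130):show("visor",subrect("top",V,(335,195,410,255),th,.004))
for th in (95,110,125):show("nest",subrect("top",V,(125,160,200,230),th,.009))
for th in (85,95,105):
  px,P,r=subrect("top",V,(205,115,290,170),th,.014);show("press",(px,P,r))
  # fit front edge & sides
  cx=P[:,0].min()
  f=P[(P[:,0]<cx+6)&(abs(P[:,1]-45)<75)];print(" front",np.polyfit(f[:,1]-45,f[:,0],1))
  for s in(1,-1):
    e=P[(s*(P[:,1]-45)>80)&(P[:,0]>cx+20)&(P[:,0]<cx+110)];print(" side",s,np.polyfit(e[:,0]-600,e[:,1],1))
for th in (75,85,95):show("tin",subrect("top",V,(273,188,303,218),th,.035))
for th in (75,85,95):show("tub",subrect("top",V,(218,190,246,218),th,.04))
for th in (75,95,115):show("bench",subrect("top",V,(155,112,195,155),th,.028))
for th in (90,110):show("die",subrect("top",S,(300,110,335,150),th,.030))
E
```

```text
visor [ 373.5 -347.1] [115.  171.7] 12.79
visor [ 373.7 -347.3] [112.2 168. ] 12.54
visor [ 373.6 -347.1] [110.4 166.4] 12.66
nest [459.5 298. ] [163.3 143.3] 75.91
nest [459.6 297.9] [158.9 138.5] 76.45
nest [459.6 297.9] [156.9 136.5] 76.57
press [629.7  36.7] [176.2 268.3] 0.14
 front [-3.63378027e-03  5.41581345e+02]
 side 1 [ -0.30443525 149.78134613]
 side -1 [ -0.06760774 -50.05841607]
press [638.6  44.6] [160.1 192. ] 0.69
 front [-3.24205576e-02  5.60199985e+02]
 side 1 [2.09399169e-02 1.39048531e+02]
 side -1 [-1.59585249e-02 -4.97872301e+01]
press [639.3  44.7] [159.  189.3] 0.76
 front [-3.05963672e-02  5.61228519e+02]
 side 1 [2.02262351e-02 1.37780597e+02]
 side -1 [-1.13885474e-02 -4.87637111e+01]
tin [436.4 -89. ] [91.8 92.2] 0.15
tin [436.4 -88.9] [91.8 92. ] 0.15
tin [436.3 -88.8] [63.3 62.5] 88.65
tub [432.4  82.5] [85.3 85.6] 0.15
tub [432.4  82.5] [85.3 85.6] 0.15
tub [437.8  88.4] [82.5 68.3] 72.39
bench [654.6 263.8] [139.  125.6] 1.03
bench [659.1 266.3] [77.2 77.9] 1.15
bench [658.8 265.8] [74.  74.6] 0.14
die [ 667.9 -184.2] [88.6 74.6] 1.74
die [ 667.8 -183.9] [85.1 71.6] 0.97
```

```bash
python3 - <<'E'
from h import *
t=cv2.imread("pics/top0.png");s=cv2.imread("pics/side0.png")
crop(t,340,195,405,255,10,"pics/d1.png")
crop(t,130,165,197,225,10,"pics/d2.png")
crop(s,180,125,245,170,11,"pics/d3.png")
crop(s,200,270,290,360,6,"pics/d4.png")
E
```

```text
(no output)
```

View pics/d1.png

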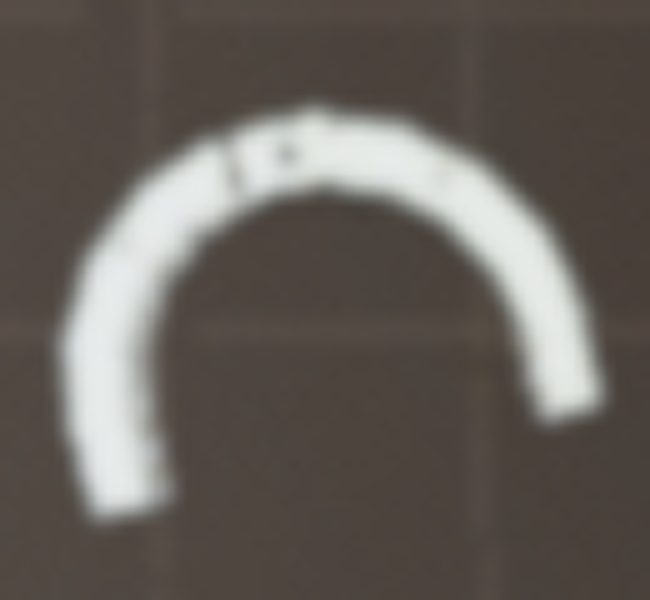

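View pics/d2.png

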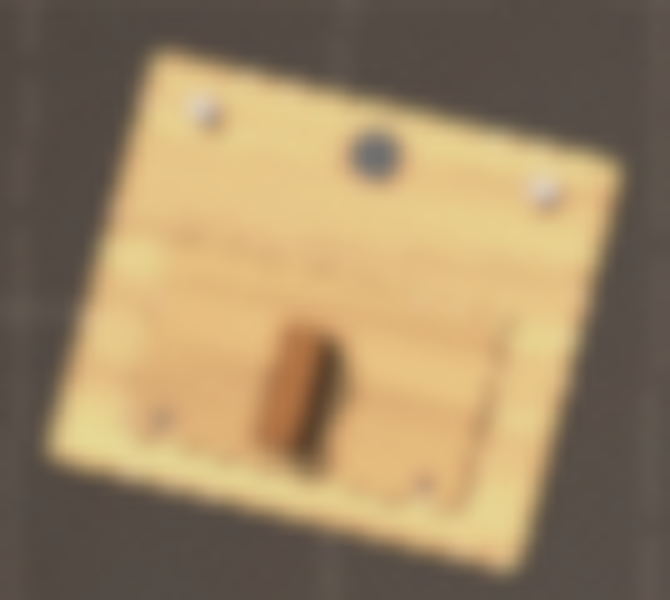

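View pics/d3.png

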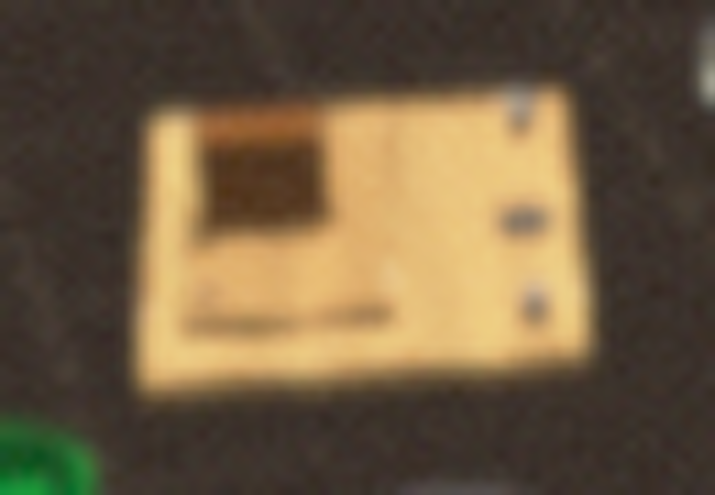

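View pics/d4.png

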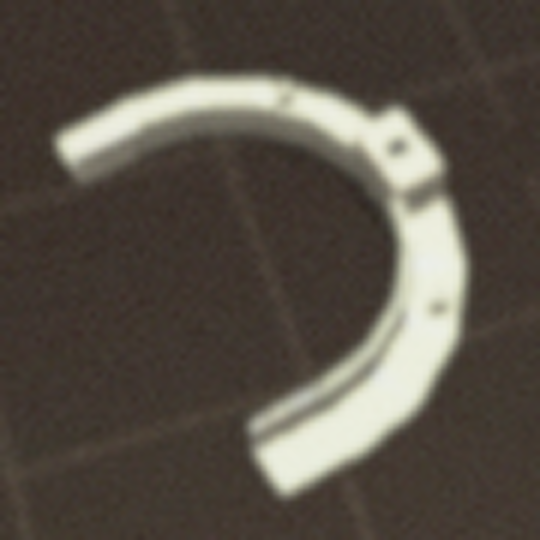

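In the crops, the visor's block hole is at top (368.4,209.9) and side (265.8,294.3). The nest's die hole is at top (167.2,180.2) and side (227.3,144.5), and its dowels are at top (150.1,175.8) and (184,183.8). Now I'll triangulate and check the press.

```bash
python3 - <<'E'
from h import *
t=cv2.imread("pics/top0.png");s=cv2.imread("pics/side0.png")
print("visor hole",tri(("top",368.35,209.85),("side",265.75,294.25)), pl("top",368.35,209.85,.022),pl("side",265.75,294.25,.022))
print("nest hole",tri(("top",167.15,180.15),("side",227.3,144.5)),pl("top",167.15,180.15,.009),pl("side",227.3,144.5,.009))
a=pl("top",150.05,175.75,.017);b=pl("top",183.95,183.75,.017);print("dowels",a,b,np.linalg.norm(a-b),(a+b)/2,np.degrees(np.arctan2(*(a-b)[[1,0]]))-90)
print("handle",pl("top",158.35,203.35,.049))
crop(t,210,80,280,170,8,"pics/e1.png")
crop(s,250,140,370,205,6,"pics/e2.png")
crop(t,218,175,308,235,8,"pics/e3.png")
E
```

```text
visor hole (array([ 0.41340951, -0.33817296,  0.02244818]), np.float64(0.0036944340913744526)) [ 0.41525552 -0.33869177  0.022     ] [ 0.41167478 -0.33763698  0.022     ]
nest hole (array([0.50639254, 0.28677288, 0.00769788]), np.float64(0.0031392399149993843)) [0.50777536 0.28627881 0.009     ] [0.50427999 0.28472822 0.009     ]
dowels [0.52042804 0.33854878 0.017     ] [0.49553017 0.23220426 0.017     ] 0.1092202364878852 [0.5079791  0.28537652 0.017     ] -13.177007271828913
handle [0.43134285 0.30395879 0.049     ]
```

View pics/e1.png

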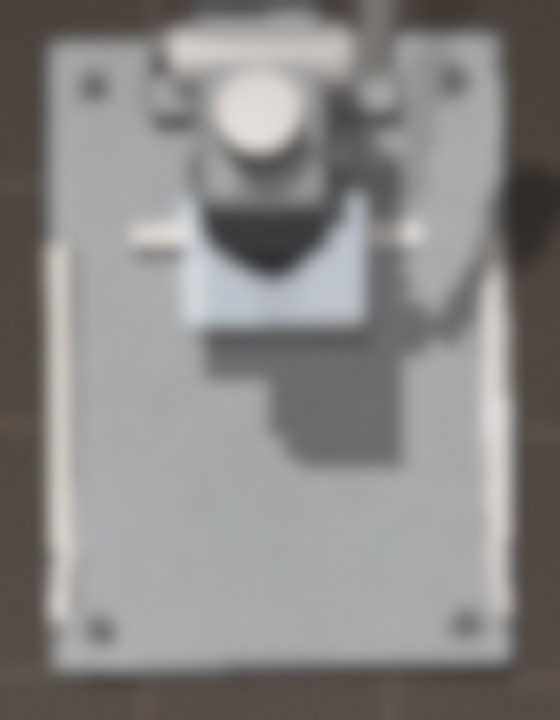

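View pics/e2.png

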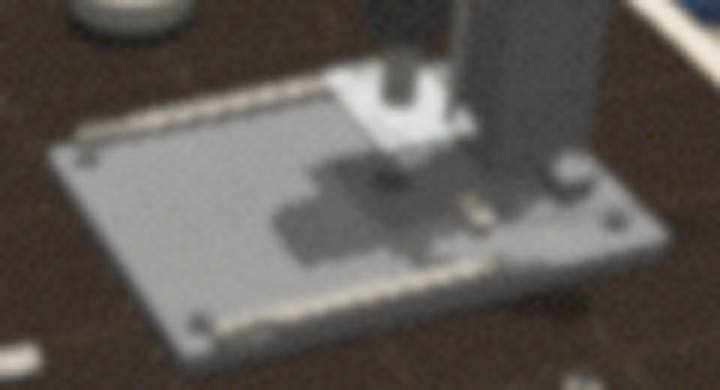

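View pics/e3.png

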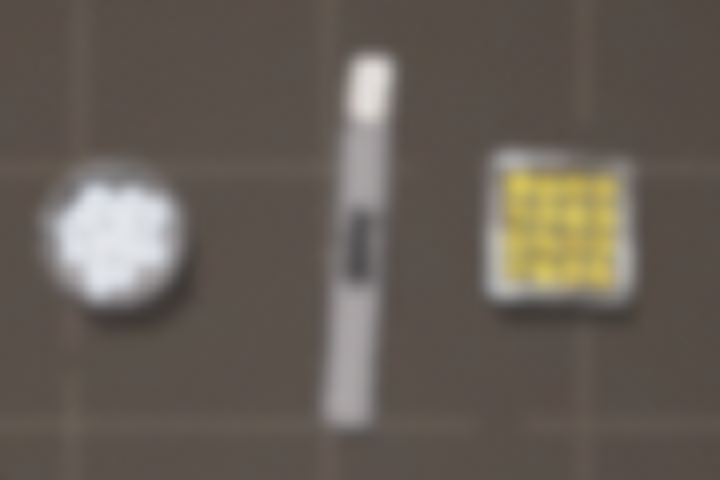

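```bash
cat >> h.py <<'E'
def pose():
    s=ctrl.get_state();return s["position"]*1000,Ro.from_rotvec(s["tool_rot"]),s
def tgtR(ang):
    # tool y down, tool z (jaw) at world angle ang deg
    a=np.radians(ang);z=np.array([np.cos(a),np.sin(a),0]);y=np.array([0,0,-1.]);x=np.cross(y,z);return Ro.from_matrix(np.c_[x,y,z])
def jaw():
    p,R,s=pose();z=R.apply([0,0,1]);y=R.apply([0,1,0]);print("pos",p.round(1),"jaw",np.degrees(np.arctan2(z[1],z[0])).round(2),"y",y.round(3),"grip",round(s["grip_width"]*87,1),"F",s["ft_force"].round(1),"t",round(s["time"],2))
def plan(p1,ang,n=10,p0=None,R0=None):
    if p0 is None:
        p0,R0,_=pose()
    R1=tgtR(ang);w=(R0.inv()*R1).as_rotvec();p0=np.array(p0,float);p1=np.array(p1,float)
    print("rows",n)
    R=R0
    for i in range(n):
        d=R.inv().apply((p1-p0)/n);print(" ",d.round(1).tolist(),(w/n).round(4).tolist());R=R*Ro.from_rotvec(w/n)
    print("speed/row",np.linalg.norm(p1-p0)/n,np.degrees(np.linalg.norm(w))/n)
    return p1,R1
E
python3 - <<'E'
from h import *
jaw()
q=lambda u,v:pl("top",210+(u+.5)/8-.5,80+(v+.5)/8-.5,.014)*1000
fl,fr,bl,br=q(98,630),q(465,625),q(93,85),q(452,80)
print(fl,fr,bl,br)
for a,b in((fl,fr),(bl,br)):d=a-b;print(np.degrees(np.arctan2(d[1],d[0]))-90,np.linalg.norm(d))
for a,b in((fl,bl),(fr,br)):d=b-a;print(np.degrees(np.arctan2(d[1],d[0])),np.linalg.norm(d))
print("front corners",q(55,668),q(512,662))
print("rail inner z22",[pl("top",210+u/8-.5,80+v/8-.5,.022)*1000 for u,v in((72,260),(76,540),(478,260),(486,540))])
C=-CI["top"]["R"].T@CI["top"]["t"];print(C)
P,R=plan([415,-338,150],12.6)
for a in (12.6,-167.4): print(a,tgtR(a).as_rotvec())
E
```

```text
pos [269.5 591.  221.6] jaw 65.49 y [-0.001 -0.002 -1.   ] grip 86.9 F [0.5 0.3 0.1] t 0.1
[576.7078494  115.38694379  14.        ] [579.04766246 -28.64455581  14.        ] [797.42458098 119.85160186  14.        ] [799.79395563 -23.48038443  14.        ]
0.9306965648644905 144.05050364605185
0.9470517204745477 143.35156863041857
1.1588209997883536 220.76188251051602
1.340141482755909 220.8066906030454
front corners [561.55681982 132.07686164  14.        ] [564.37752426 -47.06620576  14.        ]
rail inner z22 [array([723.70558619, 126.94034602,  22.        ]), array([611.20230561, 124.02409   ,  22.        ]), array([724.06554587, -33.42701479,  22.        ]), array([611.58458915, -36.50208239,  22.        ])]
[0.3015282  0.00438213 1.5564187 ]
rows 10
  [51.8, 7.3, -78.5] [0.0002, 0.0923, 0.0001]
  [58.8, 7.3, -73.4] [0.0002, 0.0923, 0.0001]
  [65.3, 7.3, -67.6] [0.0002, 0.0923, 0.0001]
  [71.3, 7.2, -61.3] [0.0002, 0.0923, 0.0001]
  [76.6, 7.2, -54.5] [0.0002, 0.0923, 0.0001]
  [81.3, 7.2, -47.2] [0.0002, 0.0923, 0.0001]
  [85.3, 7.2, -39.5] [0.0002, 0.0923, 0.0001]
  [88.6, 7.2, -31.5] [0.0002, 0.0923, 0.0001]
  [91.1, 7.2, -23.2] [0.0002, 0.0923, 0.0001]
  [92.9, 7.2, -14.7] [0.0002, 0.0923, 0.0001]
speed/row 94.3010017992577 5.2893321665757735
12.6 [-1.30522323  1.04568099 -1.04568099]
-167.4 [-1.09704584 -1.36933705  1.36933705]
```

```bash
python3 - <<'E'
from h import *
p,R=plan([460,240,220],50)
p,R=plan([470,-100,200],20,10,p,R)
E
```

```text
rows 10
  [31.9, 0.2, -24.0] [0.0002, 0.027, 0.0]
  [32.5, 0.2, -23.2] [0.0002, 0.027, 0.0]
  [33.1, 0.2, -22.3] [0.0002, 0.027, 0.0]
  [33.7, 0.2, -21.4] [0.0002, 0.027, 0.0]
  [34.3, 0.2, -20.4] [0.0002, 0.027, 0.0]
  [34.8, 0.2, -19.5] [0.0002, 0.027, 0.0]
  [35.4, 0.2, -18.6] [0.0002, 0.027, 0.0]
  [35.8, 0.2, -17.6] [0.0002, 0.027, 0.0]
  [36.3, 0.2, -16.6] [0.0002, 0.027, 0.0]
  [36.7, 0.2, -15.6] [0.0002, 0.027, 0.0]
speed/row 39.934200939863466 1.5493551357520992
rows 10
  [22.6, 2.0, -25.4] [-0.0, 0.0524, -0.0]
  [23.9, 2.0, -24.2] [-0.0, 0.0524, -0.0]
  [25.2, 2.0, -22.9] [-0.0, 0.0524, -0.0]
  [26.3, 2.0, -21.6] [-0.0, 0.0524, -0.0]
  [27.4, 2.0, -20.1] [-0.0, 0.0524, -0.0]
  [28.4, 2.0, -18.7] [-0.0, 0.0524, -0.0]
  [29.4, 2.0, -17.2] [-0.0, 0.0524, -0.0]
  [30.2, 2.0, -15.6] [-0.0, 0.0524, -0.0]
  [31.0, 2.0, -14.0] [-0.0, 0.0524, -0.0]
  [31.7, 2.0, -12.4] [-0.0, 0.0524, -0.0]
speed/row 34.07345007480164 2.999999999999999
```

Call:
play_rows --translation '[[32, 0, -24], [32.5, 0, -23], [33, 0, -22], [33.5, 0, -21.5], [34, 0, -20.5], [35, 0, -19.5], [35.5, 0, -18.5], [36, 0, -17.5], [36.5, 0, -16.5], [36.5, 0, -15.5]]' --turn '[[0, 0.027, 0], [0, 0.027, 0], [0, 0.027, 0], [0, 0.027, 0], [0, 0.027, 0], [0, 0.027, 0], [0, 0.027, 0], [0, 0.027, 0], [0, 0.027, 0], [0, 0.027, 0]]' --fingers '[1, 1, 1, 1, 1, 1, 1, 1, 1, 1]'

```text
time: 0.93
position: [0.4608, 0.2391, 0.2224]
tool_rot: [-1.501, 0.547, -0.547]
ft_force: [0.6, 2.0, 0.1]
grip_width: 1.0
```

Call:
play_rows --translation '[[22.5, 2, -25], [24, 2, -24], [25, 2, -23], [26, 2, -21.5], [27, 2, -20], [28, 2, -18.5], [29, 2, -17], [30, 2, -15.5], [31, 2, -14], [31.5, 2, -12.5]]' --turn '[[0, 0.0524, 0], [0, 0.0524, 0], [0, 0.0524, 0], [0, 0.0524, 0], [0, 0.0524, 0], [0, 0.0524, 0], [0, 0.0524, 0], [0, 0.0524, 0], [0, 0.0524, 0], [0, 0.0524, 0]]' --fingers '[1, 1, 1, 1, 1, 1, 1, 1, 1, 1]'

```text
time: 1.77
position: [0.4695, -0.098, 0.2023]
tool_rot: [-1.353, 0.95, -0.95]
ft_force: [1.5, 0.7, 0.6]
grip_width: 0.997
```

```bash
python3 - <<'E'
from h import *
jaw()
p,R=plan([415,-338,90],12.6)
E
```

```text
pos [469.5 -98.  202.3] jaw 19.86 y [ 0.  0. -1.] grip 86.7 F [1.5 0.7 0.6] t 1.77
rows 10
  [20.7, 11.2, -13.3] [-0.0, 0.0127, -0.0]
  [20.9, 11.2, -13.0] [-0.0, 0.0127, -0.0]
  [21.1, 11.2, -12.8] [-0.0, 0.0127, -0.0]
  [21.2, 11.2, -12.5] [-0.0, 0.0127, -0.0]
  [21.4, 11.2, -12.2] [-0.0, 0.0127, -0.0]
  [21.5, 11.2, -11.9] [-0.0, 0.0127, -0.0]
  [21.7, 11.2, -11.7] [-0.0, 0.0127, -0.0]
  [21.8, 11.2, -11.4] [-0.0, 0.0127, -0.0]
  [22.0, 11.2, -11.1] [-0.0, 0.0127, -0.0]
  [22.1, 11.2, -10.8] [-0.0, 0.0127, -0.0]
speed/row 27.053201371077343 0.7255440243500815
```

Call:
play_rows --translation '[[20.5, 11, -13.5], [21, 11, -13], [21, 11, -13], [21, 11, -12.5], [21.5, 11, -12], [21.5, 11, -12], [21.5, 11, -11.5], [22, 11, -11.5], [22, 11, -11], [22, 11, -11]]' --turn '[[0, 0.0127, 0], [0, 0.0127, 0], [0, 0.0127, 0], [0, 0.0127, 0], [0, 0.0127, 0], [0, 0.0127, 0], [0, 0.0127, 0], [0, 0.0127, 0], [0, 0.0127, 0], [0, 0.0127, 0]]' --fingers '[0.2, 0.2, 0.2, 0.2, 0.2, 0.2, 0.2, 0.2, 0.2, 0.2]'

```text
time: 2.6
position: [0.4152, -0.3372, 0.0918]
tool_rot: [-1.306, 1.045, -1.044]
ft_force: [-0.0, -1.1, 0.4]
grip_width: 0.603
```

```bash
python3 - <<'E'
from h import *
jaw()
s=ctrl.get_image("side");t=ctrl.get_image("top");cv2.imwrite("pics/s1.png",s);cv2.imwrite("pics/t1.png",t)
p,R,_=pose();print([ (n,proj(n,p/1000).round(1)) for n in("side","top")])
crop(s,180,200,340,380,4,"pics/f1.png");crop(t,330,180,420,260,7,"pics/f2.png")
plan([415,-338,4],12.6,8)
E
```

```text
pos [ 415.2 -337.2   91.8] jaw 12.7 y [-0.  0. -1.] grip 52.5 F [-0.  -1.1  0.4] t 2.6
[('side', array([266.5, 273.1])), ('top', array([374. , 209.2]))]
rows 8
  [-0.2, 10.9, 0.4] [0.0006, -0.0005, 0.0001]
  [-0.2, 10.9, 0.4] [0.0006, -0.0005, 0.0001]
  [-0.2, 10.9, 0.4] [0.0006, -0.0005, 0.0001]
  [-0.2, 10.9, 0.4] [0.0006, -0.0005, 0.0001]
  [-0.2, 10.9, 0.4] [0.0006, -0.0005, 0.0001]
  [-0.2, 10.9, 0.4] [0.0006, -0.0005, 0.0001]
  [-0.2, 10.9, 0.4] [0.0006, -0.0005, 0.0001]
  [-0.2, 10.9, 0.4] [0.0006, -0.0005, 0.0001]
speed/row 10.864056414082615 0.0448571773579829
```

View pics/f1.png

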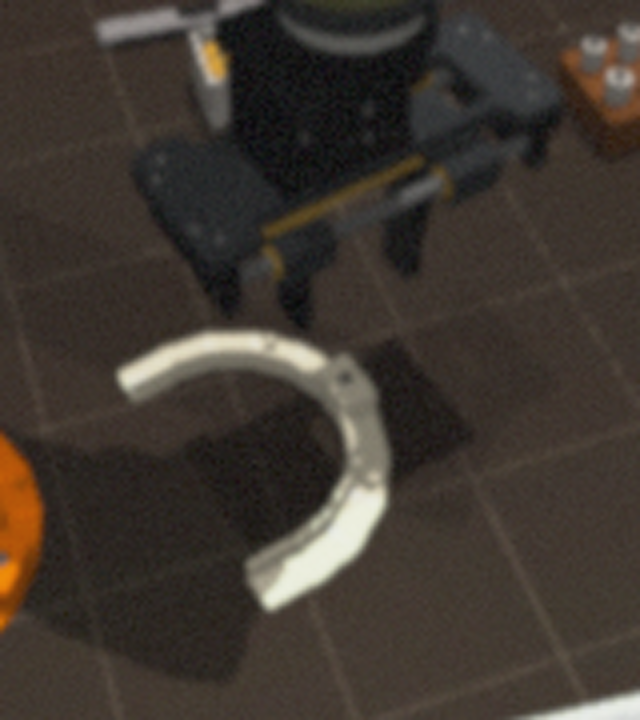

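View pics/f2.png

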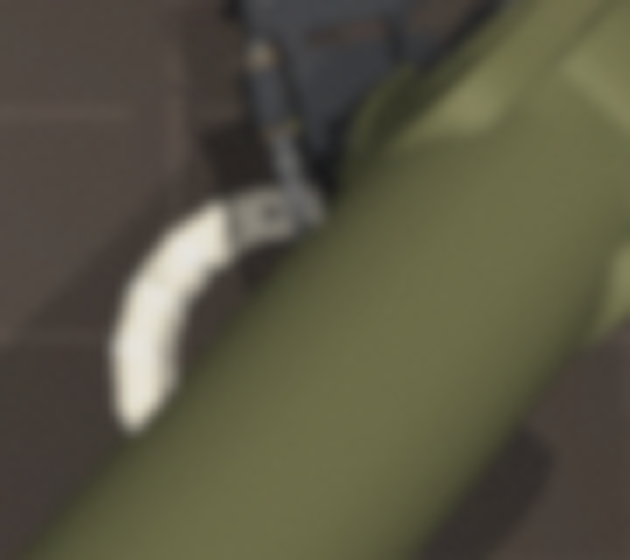

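The side view has the fingertips straddling the block (crown at crop (345,378), tips at (298,320) and (405,270)). Their midpoint is within 1.5 px of the projected TCP, so I'll descend.

Call:
play_rows --translation '[[0, 12, 0.5], [0, 12, 0], [0, 12, 0], [0, 12, 0], [0, 12, 0], [0, 12, 0], [0, 8, 0], [0, 8, 0], [0, 0, 0], [0, 0, 0]]' --turn '[[0, 0, 0], [0, 0, 0], [0, 0, 0], [0, 0, 0], [0, 0, 0], [0, 0, 0], [0, 0, 0], [0, 0, 0], [0, 0, 0], [0, 0, 0]]' --fingers '[0.2, 0.2, 0.2, 0.2, 0.2, 0.2, 0.2, 0.2, 0.2, 0.2]' --grip_force 20

```text
time: 3.53
position: [0.4159, -0.3362, 0.0042]
tool_rot: [-1.306, 1.045, -1.044]
ft_force: [0.7, 0.7, 0.4]
grip_width: 0.6
```

Call:
play_rows --translation '[[0, 0, 0], [0, 0, 0], [0, 0, 0], [0, 0, 0], [0, 0, 0], [0, 0, 0], [0, 0, 0], [0, 0, 0], [0, 0, 0], [0, 0, 0]]' --turn '[[0, 0, 0], [0, 0, 0], [0, 0, 0], [0, 0, 0], [0, 0, 0], [0, 0, 0], [0, 0, 0], [0, 0, 0], [0, 0, 0], [0, 0, 0]]' --fingers '[-0.2, -0.4, -0.6, -0.8, -1, -1, -1, -1, -1, -1]'

```text
time: 4.37
position: [0.4163, -0.3363, 0.0047]
tool_rot: [-1.306, 1.044, -1.044]
ft_force: [-0.1, 0.3, 3.1]
grip_width: 0.23
```

```bash
python3 - <<'E'
from h import *
jaw()
s=ctrl.get_image("side");cv2.imwrite("pics/s2.png",s)
crop(s,180,200,340,380,4,"pics/f3.png")
E
```

```text
pos [ 416.3 -336.3    4.7] jaw 12.72 y [ 0.  0. -1.] grip 20.0 F [-0.1  0.3  3.1] t 4.37
```

View pics/f3.png

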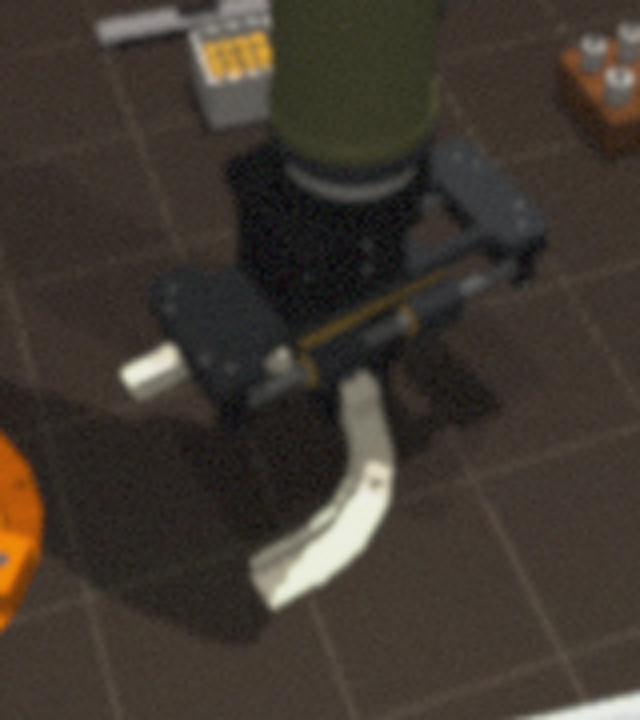

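The block is gripped: the opening of 20.0 mm matches its width, and the visor hasn't shifted in the picture. Next, lift and carry.

```bash
python3 - <<'E'
from h import *
p,R=plan([416,-336,60],12.7,3)
p,R=plan([450,-210,130],8,7,p,R)
p,R=plan([480,130,130],-5,10,p,R)
p,R=plan([510,288,60],-13.3,10,p,R)
E
```

```text
rows 3
  [-0.1, -18.4, -0.1] [-0.0001, 0.0001, -0.0]
  [-0.1, -18.4, -0.1] [-0.0001, 0.0001, -0.0]
  [-0.1, -18.4, -0.1] [-0.0001, 0.0001, -0.0]
speed/row 18.42548830354521 0.007961611839029818
rows 7
  [-16.5, -10.0, 8.7] [0.0, 0.0117, 0.0]
  [-16.6, -10.0, 8.5] [0.0, 0.0117, 0.0]
  [-16.7, -10.0, 8.3] [0.0, 0.0117, 0.0]
  [-16.8, -10.0, 8.1] [0.0, 0.0117, 0.0]
  [-16.9, -10.0, 7.9] [0.0, 0.0117, 0.0]
  [-17.0, -10.0, 7.7] [0.0, 0.0117, 0.0]
  [-17.1, -10.0, 7.5] [0.0, 0.0117, 0.0]
speed/row 21.156366340529605 0.6714285714285728
rows 10
  [-33.3, 0.0, 7.7] [-0.0, 0.0227, -0.0]
  [-33.4, 0.0, 6.9] [-0.0, 0.0227, -0.0]
  [-33.6, 0.0, 6.2] [-0.0, 0.0227, -0.0]
  [-33.7, 0.0, 5.4] [-0.0, 0.0227, -0.0]
  [-33.8, 0.0, 4.7] [-0.0, 0.0227, -0.0]
  [-33.9, 0.0, 3.9] [-0.0, 0.0227, -0.0]
  [-34.0, 0.0, 3.1] [-0.0, 0.0227, -0.0]
  [-34.1, 0.0, 2.3] [-0.0, 0.0227, -0.0]
  [-34.1, 0.0, 1.6] [-0.0, 0.0227, -0.0]
  [-34.1, 0.0, 0.8] [-0.0, 0.0227, -0.0]
speed/row 34.132096331752024 1.2999999999999994
rows 10
  [-16.0, 7.0, 1.6] [0.0, 0.0145, 0.0]
  [-16.0, 7.0, 1.4] [0.0, 0.0145, 0.0]
  [-16.0, 7.0, 1.1] [0.0, 0.0145, 0.0]
  [-16.1, 7.0, 0.9] [0.0, 0.0145, 0.0]
  [-16.1, 7.0, 0.7] [0.0, 0.0145, 0.0]
  [-16.1, 7.0, 0.4] [0.0, 0.0145, 0.0]
  [-16.1, 7.0, 0.2] [0.0, 0.0145, 0.0]
  [-16.1, 7.0, -0.0] [0.0, 0.0145, 0.0]
  [-16.1, 7.0, -0.2] [0.0, 0.0145, 0.0]
  [-16.1, 7.0, -0.5] [0.0, 0.0145, 0.0]
speed/row 17.539669324134934 0.8299999999999998
```

Call:
play_rows --translation '[[0, -18, 0], [0, -18.5, 0], [0, -18.5, 0], [-16.5, -10, 8.5], [-16.5, -10, 8.5], [-16.5, -10, 8.5], [-17, -10, 8], [-17, -10, 8], [-17, -10, 7.5], [-17, -10, 7.5]]' --turn '[[0, 0, 0], [0, 0, 0], [0, 0, 0], [0, 0.0117, 0], [0, 0.0117, 0], [0, 0.0117, 0], [0, 0.0117, 0], [0, 0.0117, 0], [0, 0.0117, 0], [0, 0.0117, 0]]' --fingers '[-1, -1, -1, -1, -1, -1, -1, -1, -1, -1]' --grip_force 30

```text
time: 5.25
position: [0.4499, -0.2092, 0.1298]
tool_rot: [-1.272, 1.106, -1.106]
ft_force: [-0.1, -0.1, -0.3]
grip_width: 0.227
```

Call:
play_rows --translation '[[-25, 0, 6], [-33, 0, 7], [-33.5, 0, 6], [-33.5, 0, 5.5], [-34, 0, 4.5], [-34, 0, 4], [-34, 0, 3], [-34, 0, 2.5], [-34, 0, 1.5], [-34, 0, 1]]' --turn '[[0, 0.0227, 0], [0, 0.0227, 0], [0, 0.0227, 0], [0, 0.0227, 0], [0, 0.0227, 0], [0, 0.0227, 0], [0, 0.0227, 0], [0, 0.0227, 0], [0, 0.0227, 0], [0, 0.0227, 0]]' --fingers '[-1, -1, -1, -1, -1, -1, -1, -1, -1, -1]'

```text
time: 6.08
position: [0.479, 0.1224, 0.1294]
tool_rot: [-1.166, 1.274, -1.273]
ft_force: [0.2, -0.5, -0.8]
grip_width: 0.225
```

```bash
python3 - <<'E'
from h import *
jaw()
p,R=plan([510,288,60],-13.3,9)
E
```

```text
pos [479.  122.4 129.4] jaw -5.04 y [ 0.  0. -1.] grip 19.6 F [ 0.2 -0.5 -0.8] t 6.08
rows 9
  [-18.6, 7.7, 1.8] [0.0, 0.016, -0.0]
  [-18.7, 7.7, 1.5] [0.0, 0.016, -0.0]
  [-18.7, 7.7, 1.2] [0.0, 0.016, -0.0]
  [-18.7, 7.7, 0.9] [0.0, 0.016, -0.0]
  [-18.7, 7.7, 0.6] [0.0, 0.016, -0.0]
  [-18.7, 7.7, 0.3] [0.0, 0.016, -0.0]
  [-18.7, 7.7, 0.0] [0.0, 0.016, -0.0]
  [-18.7, 7.7, -0.3] [0.0, 0.016, -0.0]
  [-18.7, 7.7, -0.6] [0.0, 0.016, -0.0]
speed/row 20.242078229144116 0.9174785740684863
```

Call:
play_rows --translation '[[-18.5, 7.5, 2], [-18.5, 7.5, 1.5], [-18.5, 7.5, 1], [-18.5, 7.5, 1], [-19, 7.5, 0.5], [-19, 7.5, 0.5], [-19, 7.5, 0], [-19, 7.5, -0.5], [-18.5, 7.5, -0.5], [0, 0, 0]]' --turn '[[0, 0.016, 0], [0, 0.016, 0], [0, 0.016, 0], [0, 0.016, 0], [0, 0.016, 0], [0, 0.016, 0], [0, 0.016, 0], [0, 0.016, 0], [0, 0.016, 0], [0, 0, 0]]' --fingers '[-1, -1, -1, -1, -1, -1, -1, -1, -1, -1]'

```text
time: 6.92
position: [0.5086, 0.2908, 0.06]
tool_rot: [-1.094, 1.376, -1.373]
ft_force: [-1.0, 0.8, -0.6]
grip_width: 0.222
```

```bash
python3 - <<'E'
from h import *
jaw()
s=ctrl.get_image("side");t=ctrl.get_image("top");cv2.imwrite("pics/s3.png",s);cv2.imwrite("pics/t3.png",t)
crop(s,150,80,280,190,6,"pics/g1.png");crop(t,110,140,220,240,6,"pics/g2.png")
E
```

```text
pos [508.6 290.8  60. ] jaw -12.98 y [-0.002  0.001 -1.   ] grip 19.4 F [-1.   0.8 -0.6] t 6.92
```

View pics/g1.png

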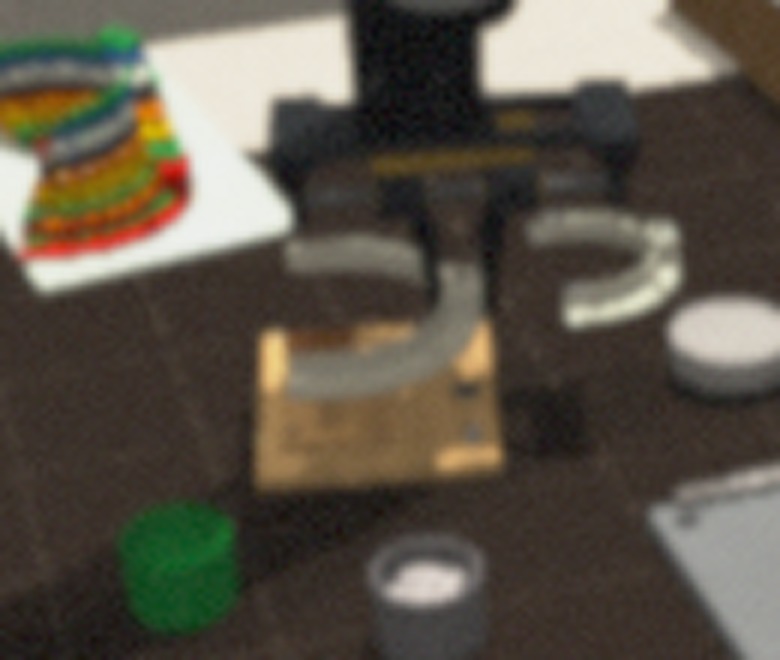

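View pics/g2.png

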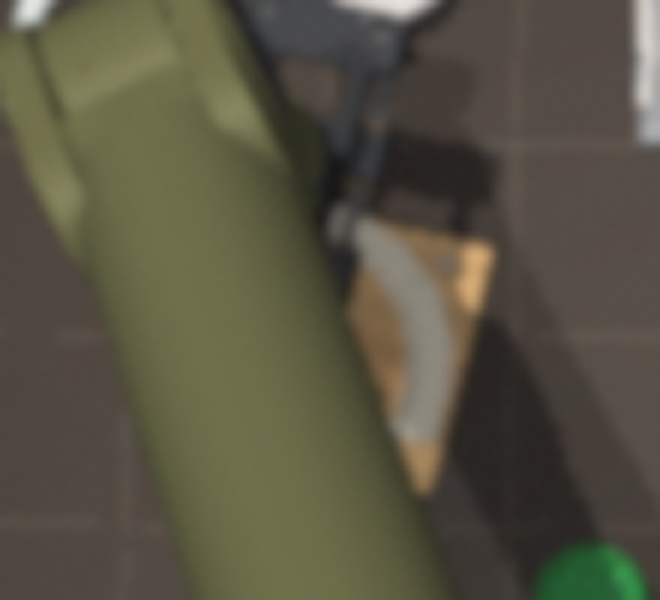

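```bash
python3 - <<'E'
from h import *
jaw()
p,R,_=pose()
a=np.radians(-13.0);X=np.array([np.cos(a),np.sin(a),0]);Y=np.array([-X[1],X[0],0])
for n,(x,y,z) in {"arm-near-top out":(-95,-80,4),"arm near in":(-95,-60,16),"arm far in top":(-95,60,16),"arm far out":(-95,80,4)}.items():
    W=p+X*x+Y*(y-1.7)+[0,0,z-4.7]; print(n,[((proj(c,W/1000)-o)*6).round(0) for c,o in(("side",[150,80]),("top",[110,140]))])
plan([509.9,287.8,45],-13.3,3)
E
```

```text
pos [509.5 286.7  61.2] jaw -13.13 y [-0.001 -0.001 -1.   ] grip 19.7 F [ 1.2 -0.1 -0.2] t 7.02
arm-near-top out [array([291., 392.]), array([435., 444.])]
arm near in [array([289., 352.]), array([392., 433.])]
arm far in top [array([291., 243.]), array([159., 378.])]
arm far out [array([293., 246.]), array([126., 371.])]
rows 3
  [-0.4, 5.4, 0.1] [0.0003, 0.001, 0.0005]
  [-0.4, 5.4, 0.1] [0.0003, 0.001, 0.0005]
  [-0.4, 5.4, 0.1] [0.0003, 0.001, 0.0005]
speed/row 5.403083077851303 0.06562293593004799
```

Predicted arm-end pixels match the picture (near arm at side crop (290,390), top (433,442)), so the visor sits square in the grip. Lowering onto the board.

Call:
play_rows --translation '[[-1, 6, 0], [0, 6, 0], [0, 6, 0], [0, 6, 0], [0, 6, 0], [0, 4, 0], [0, 4, 0], [0, 3, 0], [0, 3, 0], [0, 0, 0]]' --turn '[[0, 0.003, 0], [0, 0, 0], [0, 0, 0], [0, 0, 0], [0, 0, 0], [0, 0, 0], [0, 0, 0], [0, 0, 0], [0, 0, 0], [0, 0, 0]]' --fingers '[-1, -1, -1, -1, -1, -1, -1, -1, -1, -1]'

```text
time: 7.85
position: [0.5102, 0.2872, 0.0175]
tool_rot: [-1.09, 1.379, -1.38]
ft_force: [-0.1, -0.6, -0.8]
grip_width: 0.224
```

```bash
python3 - <<'E'
from h import *
jaw()
s=ctrl.get_image("side");t=ctrl.get_image("top");cv2.imwrite("pics/s4.png",s);cv2.imwrite("pics/t4.png",t)
crop(s,150,80,280,190,6,"pics/g3.png");crop(t,110,140,220,240,6,"pics/g4.png")
E
```

```text
pos [510.2 287.2  17.5] jaw -13.39 y [-0.    -0.001 -1.   ] grip 19.5 F [-0.1 -0.6 -0.8] t 7.85
```

View pics/g3.png

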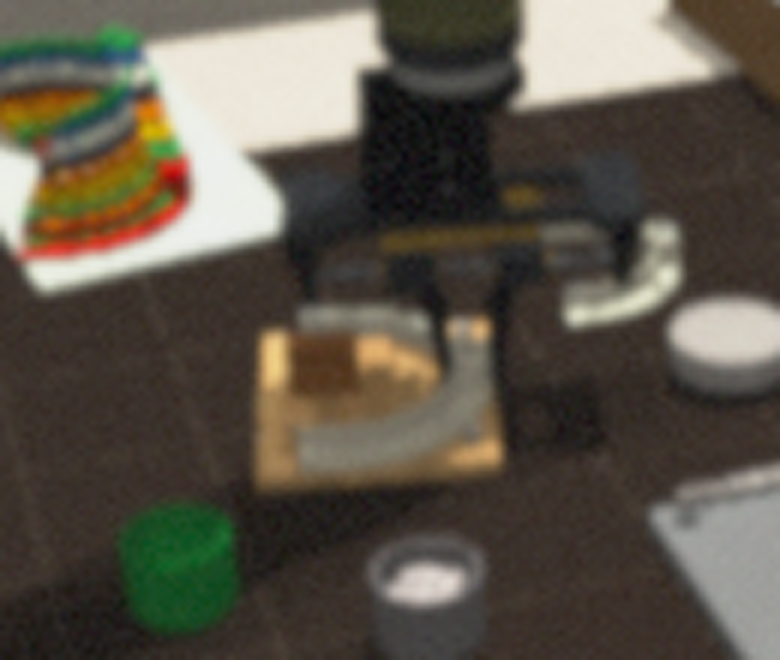

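View pics/g4.png

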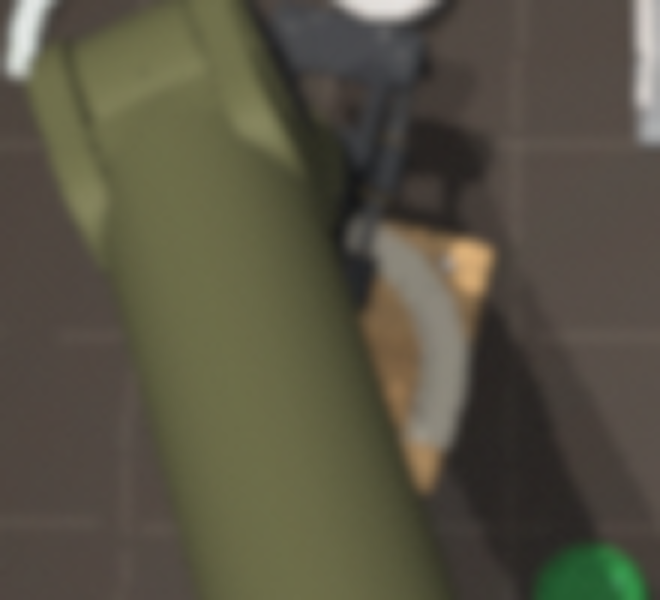

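It looks centred: the dowel is visible outside the ring at top crop (450,262), and the arms run along both sides of the form. I'll lower the last 4 mm.

Call:
play_rows --translation '[[0, 1, 0], [0, 1, 0], [0, 1, 0], [0, 1, 0], [0, 0.5, 0], [0, 0, 0], [0, 0, 0], [0, 0, 0], [0, 0, 0], [0, 0, 0]]' --turn '[[0, 0, 0], [0, 0, 0], [0, 0, 0], [0, 0, 0], [0, 0, 0], [0, 0, 0], [0, 0, 0], [0, 0, 0], [0, 0, 0], [0, 0, 0]]' --fingers '[-1, -1, -1, -1, -1, -1, -1, -1, -1, -1]'

```text
time: 8.78
position: [0.5106, 0.2874, 0.0137]
tool_rot: [-1.089, 1.379, -1.38]
ft_force: [1.1, -1.7, 2.6]
grip_width: 0.225
```

Call:
play_rows --translation '[[0, 0, 0], [0, 0, 0], [0, 0, 0], [0, 0, 0], [0, 0, 0], [0, -6, 0], [0, -15, 0], [0, -20, 0], [0, -25, 0], [0, -25, 0]]' --turn '[[0, 0, 0], [0, 0, 0], [0, 0, 0], [0, 0, 0], [0, 0, 0], [0, 0, 0], [0, 0, 0], [0, 0, 0], [0, 0, 0], [0, 0, 0]]' --fingers '[-0.2, -0.2, -0.2, -0.2, -0.2, -0.2, -0.2, -0.2, -0.2, -0.2]'

```text
time: 9.62
position: [0.51, 0.2874, 0.1056]
tool_rot: [-1.09, 1.38, -1.38]
ft_force: [0.8, 0.4, -0.5]
grip_width: 0.402
```

```bash
python3 - <<'E'
from h import *
jaw()
p,R=plan([440,150,170],30,10)
E
```

```text
pos [510.  287.4 105.6] jaw -13.41 y [-0.001 -0.    -1.   ] grip 35.0 F [ 0.8  0.4 -0.5] t 9.62
rows 10
  [15.0, -6.4, -3.6] [0.0001, -0.0758, 0.0]
  [14.7, -6.4, -4.7] [0.0001, -0.0758, 0.0]
  [14.3, -6.4, -5.8] [0.0001, -0.0758, 0.0]
  [13.8, -6.4, -6.9] [0.0001, -0.0758, 0.0]
  [13.2, -6.4, -7.9] [0.0001, -0.0758, 0.0]
  [12.6, -6.4, -8.9] [0.0001, -0.0758, 0.0]
  [11.9, -6.4, -9.8] [0.0001, -0.0758, 0.0]
  [11.1, -6.4, -10.7] [0.0001, -0.0758, 0.0]
  [10.3, -6.4, -11.5] [0.0001, -0.0758, 0.0]
  [9.4, -6.4, -12.3] [0.0001, -0.0758, 0.0]
speed/row 16.705794656767548 4.3406965466498395
```

Call:
play_rows --translation '[[15, -6.5, -4], [14.5, -6.5, -5], [14, -6.5, -6.5], [13.5, -6.5, -8], [12.5, -6.5, -9], [11.5, -6.5, -10.5], [10.5, -6.5, -11.5], [9, -6.5, -12.5], [8, -6.5, -13], [6.5, -6.5, -14]]' --turn '[[0, -0.1, 0], [0, -0.1, 0], [0, -0.1, 0], [0, -0.1, 0], [0, -0.1, 0], [0, -0.1, 0], [0, -0.1, 0], [0, -0.1, 0], [0, -0.1, 0], [0, -0.1, 0]]' --fingers '[0, 0, 0, 0, 0, 0, 0, 0, 0, 0]'

```text
time: 10.45
position: [0.44, 0.149, 0.1704]
tool_rot: [-1.478, 0.625, -0.625]
ft_force: [-0.1, 0.1, 0.8]
grip_width: 0.498
```

```bash
python3 - <<'E'
from h import *
jaw()
s=ctrl.get_image("side");t=ctrl.get_image("top");cv2.imwrite("pics/s5.png",s);cv2.imwrite("pics/t5.png",t)
crop(s,180,120,250,175,10,"pics/g5.png");crop(t,125,160,205,235,8,"pics/g6.png")
E
```

```text
pos [440.  149.  170.4] jaw 44.16 y [ 0.001  0.001 -1.   ] grip 43.3 F [-0.1  0.1  0.8] t 10.45
```

View pics/g5.png

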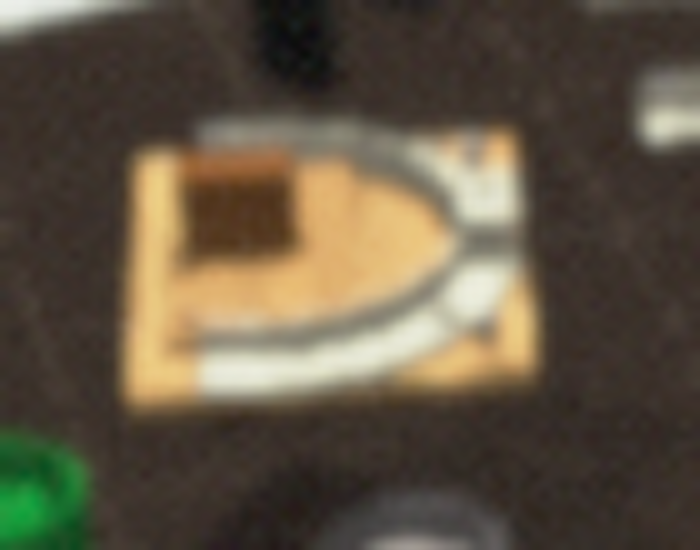

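View pics/g6.png

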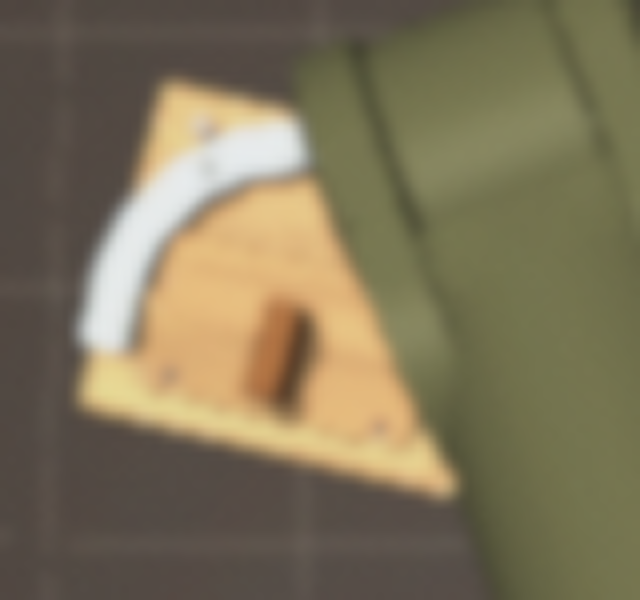

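The visor is around the form with its crown between the dowels, and the board hasn't moved: its front-left corner is still at top (135,210.6). Handle next.

```bash
python3 - <<'E'
from h import *
plan([428.5,305.2,85],76.7,10)
E
```

```text
rows 10
  [-12.2, 8.6, 10.0] [-0.0002, -0.0575, 0.0001]
  [-11.6, 8.6, 10.7] [-0.0002, -0.0575, 0.0001]
  [-11.0, 8.6, 11.3] [-0.0002, -0.0575, 0.0001]
  [-10.3, 8.6, 11.9] [-0.0002, -0.0575, 0.0001]
  [-9.6, 8.6, 12.5] [-0.0002, -0.0575, 0.0001]
  [-8.9, 8.6, 13.1] [-0.0002, -0.0575, 0.0001]
  [-8.1, 8.6, 13.5] [-0.0002, -0.0575, 0.0001]
  [-7.3, 8.6, 14.0] [-0.0002, -0.0575, 0.0001]
  [-6.5, 8.6, 14.4] [-0.0002, -0.0575, 0.0001]
  [-5.7, 8.6, 14.7] [-0.0002, -0.0575, 0.0001]
speed/row 17.98065895936385 3.292029136551366
```

Call:
play_rows --translation '[[-12, 8.5, 10], [-11.5, 8.5, 10.5], [-11, 8.5, 11.5], [-10.5, 8.5, 12], [-9.5, 8.5, 12.5], [-9, 8.5, 13], [-8, 8.5, 13.5], [-7.5, 8.5, 14], [-6.5, 8.5, 14.5], [-5.5, 8.5, 14.5]]' --turn '[[0, -0.0575, 0], [0, -0.0575, 0], [0, -0.0575, 0], [0, -0.0575, 0], [0, -0.0575, 0], [0, -0.0575, 0], [0, -0.0575, 0], [0, -0.0575, 0], [0, -0.0575, 0], [0, -0.0575, 0]]' --fingers '[0, 0, 0, 0, 0, 0, 0, 0, 0, 0]'

```text
time: 11.38
position: [0.4275, 0.3086, 0.0839]
tool_rot: [-1.563, 0.18, -0.179]
ft_force: [0.2, -0.2, -0.0]
grip_width: 0.502
```

```bash
python3 - <<'E'
from h import *
s=ctrl.get_image("side");cv2.imwrite("pics/s6.png",s)
jaw()
crop(s,150,60,270,180,6,"pics/g7.png")
plan([428.5,305.2,22],76.7,9)
E
```

```text
pos [425.7 311.6  82.3] jaw 77.27 y [-0.002  0.001 -1.   ] grip 43.4 F [-0.4  3.3 -0.4] t 11.43
rows 9
  [0.5, 6.7, -0.6] [-0.0001, 0.0011, -0.0002]
  [0.5, 6.7, -0.6] [-0.0001, 0.0011, -0.0002]
  [0.5, 6.7, -0.6] [-0.0001, 0.0011, -0.0002]
  [0.5, 6.7, -0.6] [-0.0001, 0.0011, -0.0002]
  [0.5, 6.7, -0.6] [-0.0001, 0.0011, -0.0002]
  [0.5, 6.7, -0.6] [-0.0001, 0.0011, -0.0002]
  [0.5, 6.7, -0.6] [-0.0001, 0.0011, -0.0002]
  [0.5, 6.7, -0.6] [-0.0001, 0.0011, -0.0002]
  [0.5, 6.7, -0.6] [-0.0001, 0.0011, -0.0002]
speed/row 6.748136502932339 0.06515088047448753
```

View pics/g7.png

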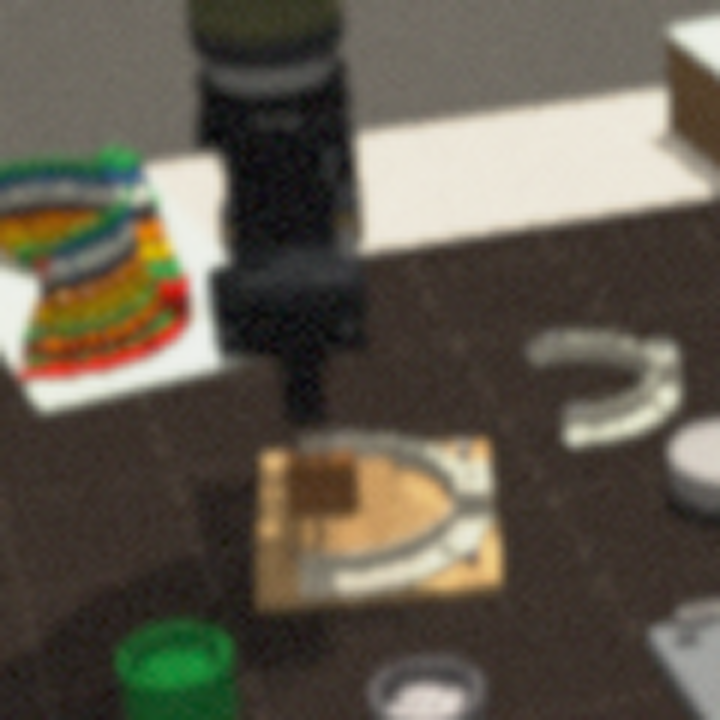

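Call:
play_rows --translation '[[0, 0, 0], [0, 0, 0], [0, 5, 0], [0, 5, 0], [0, 5, 0], [0, 5, 0], [0, 5, 0], [0, 0, 0], [0, 0, 0], [0, 0, 0]]' --turn '[[0, 0, 0], [0, 0, 0], [0, 0, 0], [0, 0, 0], [0, 0, 0], [0, 0, 0], [0, 0, 0], [0, 0, 0], [0, 0, 0], [0, 0, 0]]' --fingers '[0, 0, 0, 0, 0, 0, 0, 0, 0, 0]'

```text
time: 12.27
position: [0.4279, 0.3068, 0.0596]
tool_rot: [-1.563, 0.18, -0.181]
ft_force: [-0.2, 0.5, 0.5]
grip_width: 0.497
```

```bash
python3 - <<'E'
from h import *
jaw()
plan([428.5,305.2,22],76.7,9)
E
```

```text
pos [427.9 306.8  59.6] jaw 76.84 y [ 0.  0. -1.] grip 43.2 F [-0.2  0.5  0.5] t 12.27
rows 9
  [0.1, 4.2, -0.2] [-0.0, 0.0003, 0.0]
  [0.1, 4.2, -0.2] [-0.0, 0.0003, 0.0]
  [0.1, 4.2, -0.2] [-0.0, 0.0003, 0.0]
  [0.1, 4.2, -0.2] [-0.0, 0.0003, 0.0]
  [0.1, 4.2, -0.2] [-0.0, 0.0003, 0.0]
  [0.1, 4.2, -0.2] [-0.0, 0.0003, 0.0]
  [0.1, 4.2, -0.2] [-0.0, 0.0003, 0.0]
  [0.1, 4.2, -0.2] [-0.0, 0.0003, 0.0]
  [0.1, 4.2, -0.2] [-0.0, 0.0003, 0.0]
speed/row 4.18729003212414 0.01513397486078811
```

Call:
play_rows --translation '[[1, 5, -1.5], [0, 5, 0], [0, 5, 0], [0, 5, 0], [0, 5, 0], [0, 5, 0], [0, 5, 0], [0, 2.5, 0], [0, 0, 0], [0, 0, 0]]' --turn '[[0, 0, 0], [0, 0, 0], [0, 0, 0], [0, 0, 0], [0, 0, 0], [0, 0, 0], [0, 0, 0], [0, 0, 0], [0, 0, 0], [0, 0, 0]]' --fingers '[0, 0, 0, 0, 0, 0, 0, 0, 0, 0]'

```text
time: 13.1
position: [0.4284, 0.305, 0.022]
tool_rot: [-1.563, 0.18, -0.18]
ft_force: [0.1, 0.3, 0.2]
grip_width: 0.501
```

Call:
play_rows --translation '[[0, 0, 0], [0, 0, 0], [0, 0, 0], [0, 0, 0], [0, 0, 0], [0, 0, 0], [0, 0, 0], [0, 0, 0], [0, 0, 0], [0, 0, 0]]' --turn '[[0, 0, 0], [0, 0, 0], [0, 0, 0], [0, 0, 0], [0, 0, 0], [0, 0, 0], [0, 0, 0], [0, 0, 0], [0, 0, 0], [0, 0, 0]]' --fingers '[-0.3, -0.45, -0.55, -0.65, -0.75, -1, -1, -1, -1, -1]' --grip_force 50

```text
time: 13.93
position: [0.4286, 0.3053, 0.0222]
tool_rot: [-1.563, 0.18, -0.18]
ft_force: [0.7, 1.0, -0.6]
grip_width: 0.16
```

```bash
python3 - <<'E'
from h import *
s=ctrl.get_image("side");cv2.imwrite("pics/s7.png",s)
jaw()
crop(s,150,60,270,180,6,"pics/g8.png")
E
```

```text
pos [428.6 305.3  22.2] jaw 76.85 y [ 0.  0. -1.] grip 13.7 F [-0.3  1.7  0.8] t 13.98
```

View pics/g8.png

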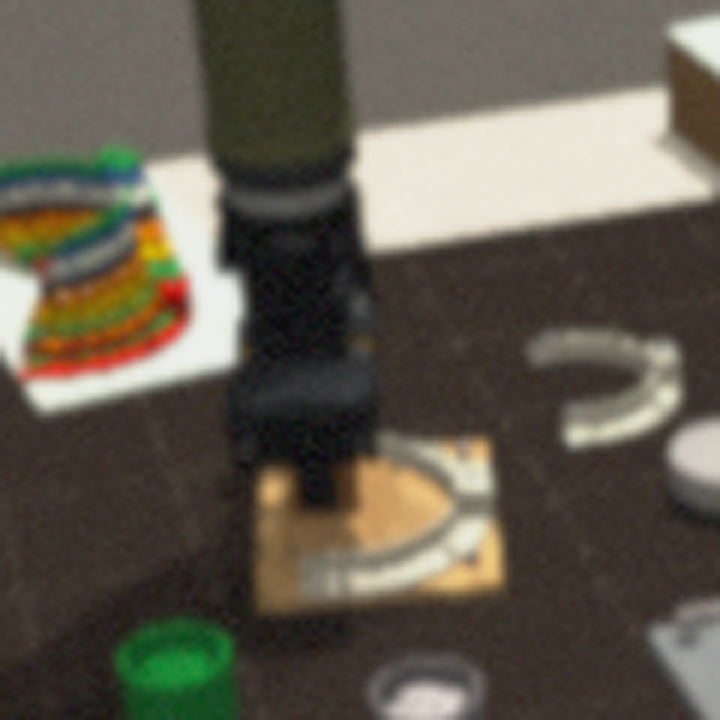

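Call:
play_rows --translation '[[0, -1, 0], [0, -2, 0], [0, -3, 0], [0, -4, 0], [0, -3, 0], [0, -2, 0], [0, -1, 0], [0, 0, 0], [0, 0, 0], [0, 0, 0]]' --turn '[[0, 0, 0], [0, 0, 0], [0, 0, 0], [0, 0, 0], [0, 0, 0], [0, 0, 0], [0, 0, 0], [0, 0, 0], [0, 0, 0], [0, 0, 0]]' --fingers '[-1, -1, -1, -1, -1, -1, -1, -1, -1, -1]' --grip_force 58

```text
time: 14.82
position: [0.4283, 0.305, 0.038]
tool_rot: [-1.563, 0.18, -0.18]
ft_force: [0.3, 0.3, -1.8]
grip_width: 0.161
```

```bash
python3 - <<'E'
from h import *
s=ctrl.get_image("side");cv2.imwrite("pics/s8.png",s)
jaw()
crop(s,150,60,270,180,6,"pics/g9.png")
E
```

```text
pos [428.3 304.9  37.9] jaw 76.84 y [-0. -0. -1.] grip 13.7 F [-0.4 -0.5 -1.9] t 14.87
```

View pics/g9.png

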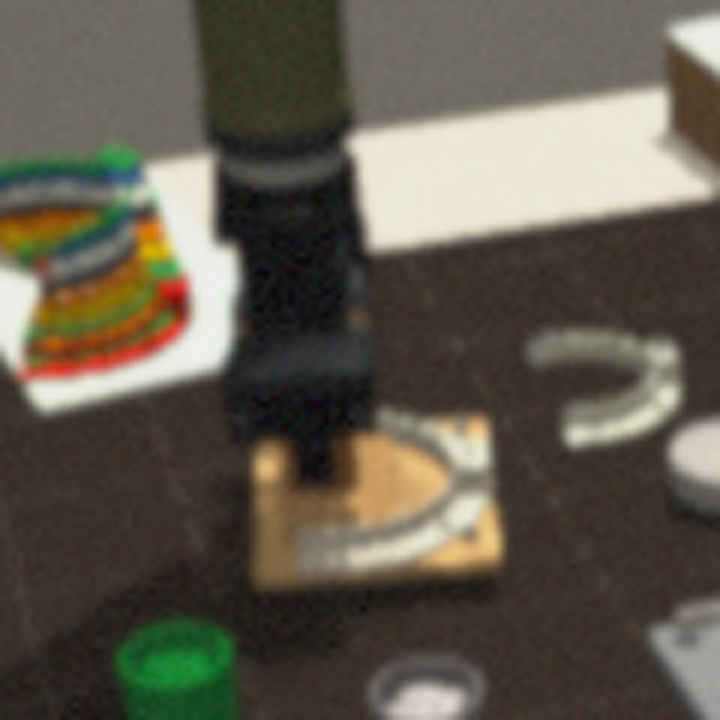

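The board is off the table, level to within about a degree, with the visor still in place. Carrying on.

Call:
play_rows --translation '[[0, -2, 0], [0, -4, 0], [0, -6, 0], [0, -8, 0], [0, -9, 0], [0, -9, 0], [0, -8, 0], [0, -5, 0], [0, -3, 0], [0, -1, 0]]' --turn '[[0, 0, 0], [0, 0, 0], [0, 0, 0], [0, 0, 0], [0, 0, 0], [0, 0, 0], [0, 0, 0], [0, 0, 0], [0, 0, 0], [0, 0, 0]]' --fingers '[-1, -1, -1, -1, -1, -1, -1, -1, -1, -1]'

```text
time: 15.7
position: [0.4288, 0.3053, 0.0939]
tool_rot: [-1.562, 0.18, -0.181]
ft_force: [0.2, 0.4, -3.0]
grip_width: 0.153
```

```bash
python3 - <<'E'
from h import *
jaw()
p,R=plan([487,174,93],84,10)
p,R=plan([546,42.7,93],91.1,10,p,R)
E
```

```text
pos [428.8 305.3  93.9] jaw 76.84 y [ 0.001  0.001 -1.   ] grip 13.3 F [ 0.2  0.4 -3. ] t 15.7
rows 10
  [8.7, 0.1, -11.5] [-0.0001, -0.0125, 0.0001]
  [8.5, 0.1, -11.6] [-0.0001, -0.0125, 0.0001]
  [8.4, 0.1, -11.7] [-0.0001, -0.0125, 0.0001]
  [8.2, 0.1, -11.8] [-0.0001, -0.0125, 0.0001]
  [8.1, 0.1, -11.9] [-0.0001, -0.0125, 0.0001]
  [7.9, 0.1, -12.0] [-0.0001, -0.0125, 0.0001]
  [7.8, 0.1, -12.1] [-0.0001, -0.0125, 0.0001]
  [7.6, 0.1, -12.2] [-0.0001, -0.0125, 0.0001]
  [7.5, 0.1, -12.3] [-0.0001, -0.0125, 0.0001]
  [7.3, 0.1, -12.4] [-0.0001, -0.0125, 0.0001]
speed/row 14.363145169717068 0.7158511093407259
rows 10
  [7.2, 0.0, -12.4] [0.0, -0.0124, 0.0]
  [7.1, 0.0, -12.5] [0.0, -0.0124, 0.0]
  [6.9, 0.0, -12.6] [0.0, -0.0124, 0.0]
  [6.8, 0.0, -12.7] [0.0, -0.0124, 0.0]
  [6.6, 0.0, -12.8] [0.0, -0.0124, 0.0]
  [6.5, 0.0, -12.9] [0.0, -0.0124, 0.0]
  [6.3, 0.0, -12.9] [0.0, -0.0124, 0.0]
  [6.1, 0.0, -13.0] [0.0, -0.0124, 0.0]
  [6.0, 0.0, -13.1] [0.0, -0.0124, 0.0]
  [5.8, 0.0, -13.2] [0.0, -0.0124, 0.0]
speed/row 14.394683046180628 0.7099999999999991
```

Call:
play_rows --translation '[[3, 0, -4], [6, 0, -8], [8.5, 0, -12], [9, 0, -13.5], [9, 0, -13.5], [9, 0, -13.5], [9, 0, -13.5], [9, 0, -13.5], [8.5, 0, -14], [8.5, 0, -14]]' --turn '[[0, -0.0125, 0], [0, -0.0125, 0], [0, -0.0125, 0], [0, -0.0125, 0], [0, -0.0125, 0], [0, -0.0125, 0], [0, -0.0125, 0], [0, -0.0125, 0], [0, -0.0125, 0], [0, -0.0125, 0]]' --fingers '[-1, -1, -1, -1, -1, -1, -1, -1, -1, -1]'

```text
time: 16.53
position: [0.4869, 0.1725, 0.0924]
tool_rot: [-1.57, 0.082, -0.081]
ft_force: [-0.2, 0.1, -2.0]
grip_width: 0.155
```

Call:
play_rows --translation '[[8.5, 0, -14], [8.5, 0, -14.5], [8.5, 0, -15.5], [8.5, 0, -16], [8, 0, -16.5], [7, 0, -16], [6, 0, -14], [4.5, 0, -11], [3, 0, -7], [1.5, 0, -3]]' --turn '[[0, -0.0125, 0], [0, -0.0125, 0], [0, -0.0125, 0], [0, -0.0125, 0], [0, -0.0125, 0], [0, -0.0125, 0], [0, -0.0125, 0], [0, -0.0125, 0], [0, -0.0125, 0], [0, -0.0125, 0]]' --fingers '[-1, -1, -1, -1, -1, -1, -1, -1, -1, -1]'

```text
time: 17.37
position: [0.5434, 0.0405, 0.0924]
tool_rot: [-1.572, -0.014, 0.016]
ft_force: [-0.4, -0.1, -3.1]
grip_width: 0.153
```

```bash
python3 - <<'E'
from h import *
jaw()
plan([546,42.7,93],91.1,3)
s=ctrl.get_image("side");t=ctrl.get_image("top");cv2.imwrite("pics/s9.png",s);cv2.imwrite("pics/t9.png",t)
crop(s,190,50,380,210,4,"pics/h1.png");crop(t,180,80,310,230,5,"pics/h2.png")
E
```

```text
pos [543.4  40.5  92.4] jaw 91.09 y [-0.001 -0.001 -1.   ] grip 13.4 F [-0.4 -0.1 -3.1] t 17.37
rows 3
  [0.9, -0.2, 0.7] [0.0004, -0.0, -0.0004]
  [0.9, -0.2, 0.7] [0.0004, -0.0, -0.0004]
  [0.9, -0.2, 0.7] [0.0004, -0.0, -0.0004]
speed/row 1.1496098073392107 0.031559184805700045
```

View pics/h1.png

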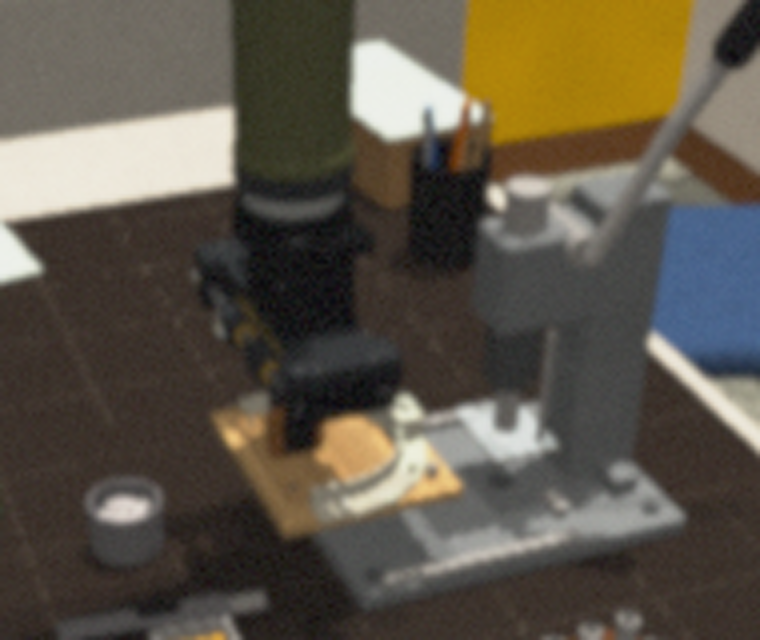

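View pics/h2.png

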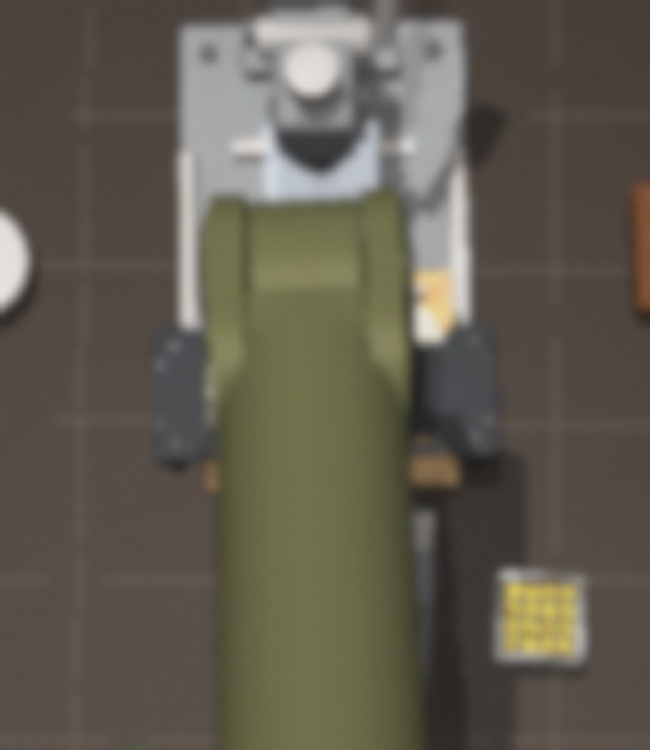

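```bash
python3 - <<'E'
from h import *
t=cv2.imread("pics/t9.png")
crop(t,200,145,290,185,8,"pics/h3.png")
hsv=cv2.cvtColor(t,cv2.COLOR_BGR2HSV)
for r in (172,174,175,176): print(r,[ (u,hsv[r,u,1],hsv[r,u,2]) for u in list(range(216,227))+list(range(262,278))])
E
```

```text
172 [(216, np.uint8(5), np.uint8(54)), (217, np.uint8(16), np.uint8(62)), (218, np.uint8(30), np.uint8(69)), (219, np.uint8(35), np.uint8(72)), (220, np.uint8(58), np.uint8(79)), (221, np.uint8(79), np.uint8(90)), (222, np.uint8(90), np.uint8(94)), (223, np.uint8(85), np.uint8(87)), (224, np.uint8(84), np.uint8(82)), (225, np.uint8(79), np.uint8(84)), (226, np.uint8(80), np.uint8(89)), (262, np.uint8(101), np.uint8(101)), (263, np.uint8(106), np.uint8(118)), (264, np.uint8(106), np.uint8(125)), (265, np.uint8(105), np.uint8(126)), (266, np.uint8(106), np.uint8(125)), (267, np.uint8(102), np.uint8(125)), (268, np.uint8(103), np.uint8(124)), (269, np.uint8(105), np.uint8(119)), (270, np.uint8(102), np.uint8(105)), (271, np.uint8(94), np.uint8(81)), (272, np.uint8(66), np.uint8(54)), (273, np.uint8(27), np.uint8(38)), (274, np.uint8(8), np.uint8(32)), (275, np.uint8(8), np.uint8(33)), (276, np.uint8(7), np.uint8(35)), (277, np.uint8(26), np.uint8(39))]
174 [(216, np.uint8(44), np.uint8(70)), (217, np.uint8(46), np.uint8(77)), (218, np.uint8(46), np.uint8(83)), (219, np.uint8(54), np.uin
[... 2077 characters left out ...]
8(99), np.uint8(108)), (224, np.uint8(92), np.uint8(89)), (225, np.uint8(81), np.uint8(85)), (226, np.uint8(80), np.uint8(89)), (262, np.uint8(97), np.uint8(84)), (263, np.uint8(104), np.uint8(96)), (264, np.uint8(105), np.uint8(100)), (265, np.uint8(102), np.uint8(100)), (266, np.uint8(106), np.uint8(99)), (267, np.uint8(103), np.uint8(99)), (268, np.uint8(105), np.uint8(104)), (269, np.uint8(104), np.uint8(110)), (270, np.uint8(105), np.uint8(107)), (271, np.uint8(93), np.uint8(90)), (272, np.uint8(76), np.uint8(64)), (273, np.uint8(48), np.uint8(48)), (274, np.uint8(39), np.uint8(46)), (275, np.uint8(40), np.uint8(45)), (276, np.uint8(35), np.uint8(44)), (277, np.uint8(40), np.uint8(45))]
```

View pics/h3.png

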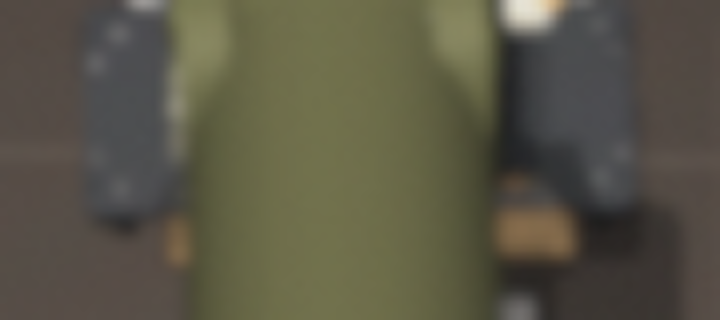

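```bash
python3 - <<'E'
from h import *
for u in (220.2,271.7,245.95): print(pl("top",u,175,.079))
jaw()
E
```

```text
[0.51440411 0.11497223 0.079     ]
[ 0.51478803 -0.03926112  0.079     ]
[0.51459609 0.03784804 0.079     ]
pos [543.4  41.9  92.6] jaw 91.11 y [-0.001 -0.    -1.   ] grip 13.6 F [ 0.3  0.4 -2.4] t 17.47
```

Call:
play_rows --translation '[[1, 2, 1.5], [1, 4, 1.5], [0.5, 6, 0.5], [0, 7, 0], [0, 7, 0], [0, 6, 0], [0, 4, 0], [0, 3, 0], [0, 1, 0], [0, 0, 0]]' --turn '[[0, 0, 0], [0, 0, 0], [0, 0, 0], [0, 0, 0], [0, 0, 0], [0, 0, 0], [0, 0, 0], [0, 0, 0], [0, 0, 0], [0, 0, 0]]' --fingers '[-1, -1, -1, -1, -1, -1, -1, -1, -1, -1]'

```text
time: 18.3
position: [0.5459, 0.0463, 0.0528]
tool_rot: [-1.571, -0.016, 0.016]
ft_force: [-1.3, 0.6, -1.7]
grip_width: 0.161
```

```bash
python3 - <<'E'
from h import *
s=ctrl.get_image("side");t=ctrl.get_image("top");cv2.imwrite("pics/s10.png",s);cv2.imwrite("pics/t10.png",t)
jaw()
crop(s,220,110,380,220,5,"pics/h4.png");crop(t,200,110,290,185,8,"pics/h5.png")
E
```

```text
pos [546.3  46.3  53.3] jaw 91.16 y [ 0.001  0.    -1.   ] grip 13.8 F [ 0.1 -1.1 -3. ] t 18.4
```

View pics/h4.png

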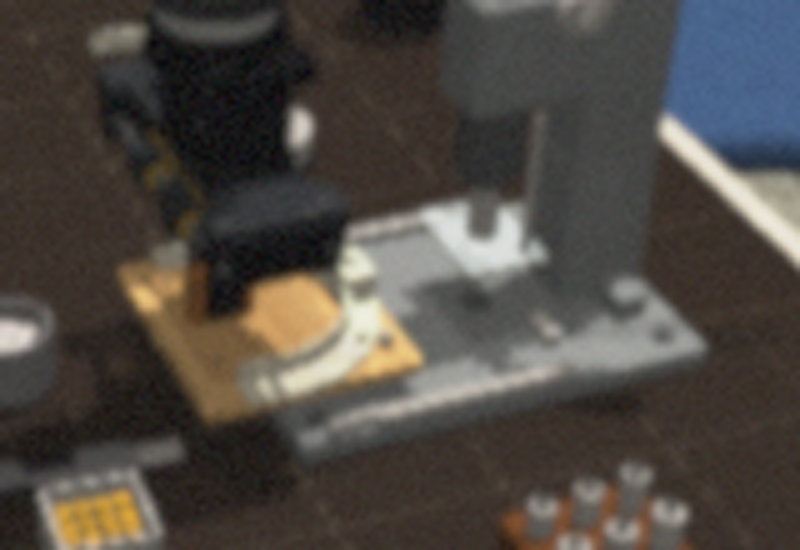

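View pics/h5.png

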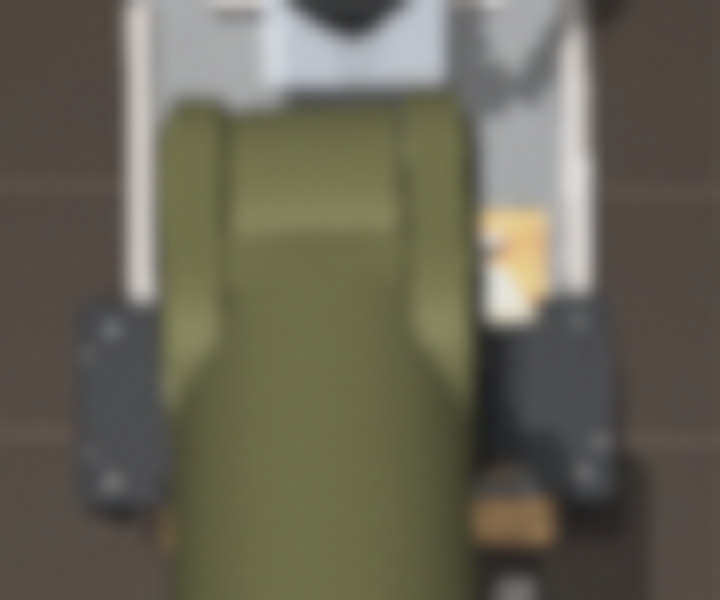

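```bash
python3 - <<'E'
from h import *
t=cv2.imread("pics/t10.png")
f=lambda u,v,z:(pl("top",200+(u+.5)/8-.5,110+(v+.5)/8-.5,z)*1000).round(1)
print("front right",f(548,210,.039),"rear R",f(555,520,.039),"rear L",f(158,520,.039))
hsv=cv2.cvtColor(t,cv2.COLOR_BGR2HSV)
for r in (137,140,143): print(r,[(u,int(hsv[r,u,1]),int(hsv[r,u,2])) for u in range(260,277)])
for r in (137,143): print(r,[(u,int(hsv[r,u,1]),int(hsv[r,u,2])) for u in range(212,222)])
for r in (174,176): print(r,[(u,int(hsv[r,u,1]),int(hsv[r,u,2])) for u in list(range(215,224))+list(range(264,274))])
E
```

```text
front right [643.5 -29.3  39. ] rear R [521.9 -31.9  39. ] rear L [521.5 120.7  39. ]
137 [(260, 83, 176), (261, 84, 215), (262, 82, 223), (263, 87, 225), (264, 90, 224), (265, 93, 224), (266, 91, 222), (267, 78, 215), (268, 47, 196), (269, 17, 183), (270, 8, 191), (271, 10, 208), (272, 10, 208), (273, 9, 173), (274, 15, 119), (275, 39, 86), (276, 50, 81)]
140 [(260, 32, 151), (261, 38, 187), (262, 59, 204), (263, 88, 218), (264, 103, 226), (265, 107, 229), (266, 105, 226), (267, 93, 216), (268, 57, 194), (269, 17, 180), (270, 7, 190), (271, 9, 207), (272, 10, 208), (273, 9, 174), (274, 13, 119), (275, 36, 85), (276, 47, 81)]
143 [(260, 28, 139), (261, 37, 192), (262, 50, 221), (263, 69, 229), (264, 88, 231), (265, 97, 231), (266, 97, 228), (267, 88, 218), (268, 56, 196), (269, 17, 180), (270, 7, 187), (271, 10, 205), (272, 11, 206), (273, 13, 172), (274, 19, 118), (275, 39, 84), (276, 45, 80)]
137 [(212, 44, 81), (213, 44, 82), (214, 40, 90), (215, 23, 123), (216, 16, 174), (217, 14, 199), (218, 14, 178), (219, 28, 135), (220, 65, 113), (221, 82, 112)]
143 [(212, 49, 83), (213, 52, 84), (214, 42, 90), (215, 25, 124), (216, 15, 175), (217, 14, 202), (218, 15, 184), (219, 21, 136), (220, 56, 109), (221, 80, 111)]
174 [(215, 24, 53), (216, 26, 58), (217, 32, 64), (218, 42, 67), (219, 64, 76), (220, 80, 86), (221, 86, 86), (222, 83, 83), (223, 77, 83), (264, 109, 131), (265, 108, 132), (266, 107, 133), (267, 109, 129), (268, 104, 110), (269, 94, 79), (270, 64, 52), (271, 39, 39), (272, 28, 37), (273, 27, 38)]
176 [(215, 48, 80), (216, 45, 80), (217, 46, 77), (218, 51, 75), (219, 72, 82), (220, 86, 92), (221, 90, 93), (222, 84, 85), (223, 79, 84), (264, 106, 120), (265, 108, 123), (266, 110, 130), (267, 109, 133), (268, 108, 116), (269, 95, 86), (270, 66, 58), (271, 44, 46), (272, 41, 44), (273, 40, 45)]
```

Board centre is at y≈45.5 against a rail centreline of about 44, so it's 1.5–2 mm too far left. I'll correct that and lower it onto the press table, still short of the head.

Call:
play_rows --translation '[[0, 2, -1], [0, 3, -0.8], [0, 3, 0], [0, 3, 0], [0, 2, 0], [0, 1.5, 0], [0, 1, 0], [0, 0.7, 0], [0, 0, 0], [0, 0, 0]]' --turn '[[0, 0, 0], [0, 0, 0], [0, 0, 0], [0, 0, 0], [0, 0, 0], [0, 0, 0], [0, 0, 0], [0, 0, 0], [0, 0, 0], [0, 0, 0]]' --fingers '[-1, -1, -1, -1, -1, -1, -1, -1, -1, -1]'

```text
time: 19.23
position: [0.5461, 0.0446, 0.0369]
tool_rot: [-1.571, -0.016, 0.016]
ft_force: [0.1, 0.5, -2.9]
grip_width: 0.156
```

```bash
python3 - <<'E'
from h import *
s=ctrl.get_image("side");t=ctrl.get_image("top");cv2.imwrite("pics/s11.png",s);cv2.imwrite("pics/t11.png",t)
jaw()
crop(s,220,110,380,220,5,"pics/h6.png");crop(t,200,110,290,185,8,"pics/h7.png")
E
```

```text
pos [546.2  44.6  37. ] jaw 91.17 y [ 0.  0. -1.] grip 13.4 F [-0.3  0.9 -1.8] t 19.33
```

View pics/h6.png

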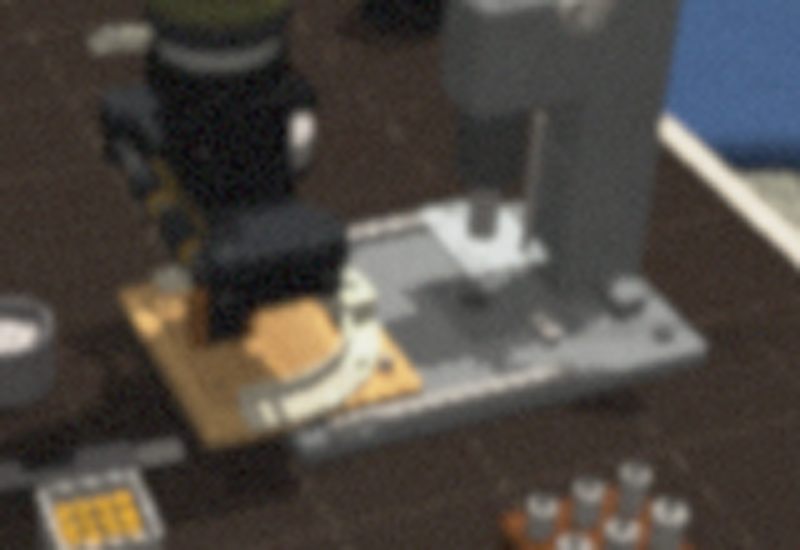

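View pics/h7.png

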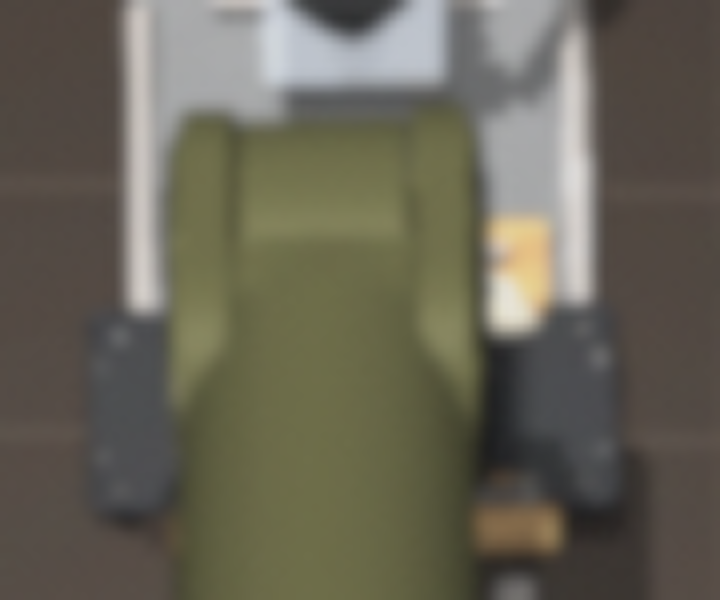

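Call:
play_rows --translation '[[0, 0.4, 0], [0, 0.4, 0], [3, 0, 0], [6, 0, 0], [8, 0, 0], [8, 0, 0], [7, 0, 0], [5, 0, 0], [3, 0, 0], [0, 0, 0]]' --turn '[[0, 0, 0], [0, 0, 0], [0, 0, 0], [0, 0, 0], [0, 0, 0], [0, 0, 0], [0, 0, 0], [0, 0, 0], [0, 0, 0], [0, 0, 0]]' --fingers '[-1, -1, -1, -1, -1, -1, -1, -1, -1, -1]'

```text
time: 20.17
position: [0.5871, 0.0454, 0.0363]
tool_rot: [-1.571, -0.017, 0.015]
ft_force: [-0.8, -0.0, 1.5]
grip_width: 0.157
```

```bash
python3 - <<'E'
from h import *
s=ctrl.get_image("side");t=ctrl.get_image("top");cv2.imwrite("pics/s12.png",s);cv2.imwrite("pics/t12.png",t)
jaw()
crop(s,220,110,380,220,5,"pics/h8.png");crop(t,200,100,290,175,8,"pics/h9.png")
E
```

```text
pos [587.1  45.3  36.3] jaw 91.16 y [ 0.002  0.    -1.   ] grip 13.5 F [ 1.1  0.5 -0.4] t 20.27
```

View pics/h8.png

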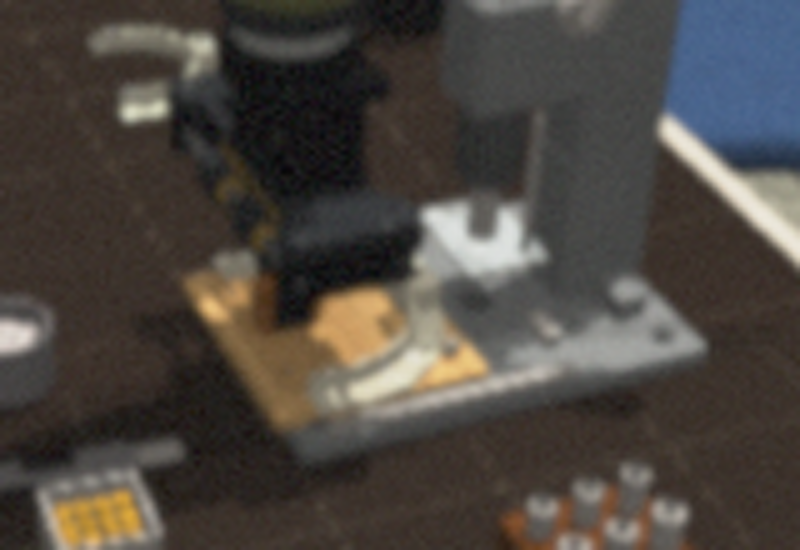

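View pics/h9.png

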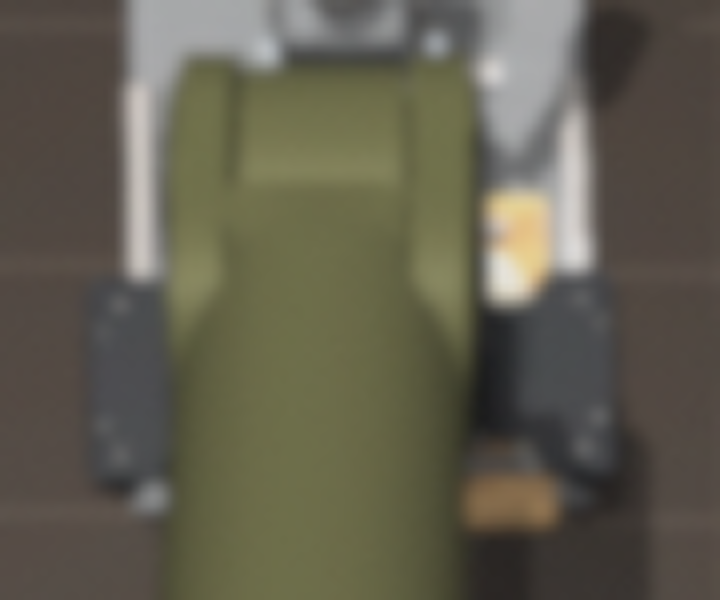

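The board is sliding in square, with a gap of about 2 px to the right-hand rail (crop x 550 against 566). Continuing in steps.

Call:
play_rows --translation '[[2, 0, 0], [4, 0, 0], [5, 0, 0], [5, 0, 0], [5, 0, 0], [4, 0, 0], [3, 0, 0], [2, 0, 0], [0, 0, 0], [0, 0, 0]]' --turn '[[0, 0, 0], [0, 0, 0], [0, 0, 0], [0, 0, 0], [0, 0, 0], [0, 0, 0], [0, 0, 0], [0, 0, 0], [0, 0, 0], [0, 0, 0]]' --fingers '[-1, -1, -1, -1, -1, -1, -1, -1, -1, -1]'

```text
time: 21.1
position: [0.6164, 0.046, 0.0363]
tool_rot: [-1.571, -0.016, 0.016]
ft_force: [-3.7, -0.9, 4.6]
grip_width: 0.158
```

```bash
python3 - <<'E'
from h import *
s=ctrl.get_image("side");cv2.imwrite("pics/s13.png",s)
jaw()
crop(s,220,20,400,210,4,"pics/i1.png")
E
```

```text
pos [616.3  46.   36.2] jaw 91.17 y [ 0.  0. -1.] grip 13.6 F [-2.2 -0.   4.9] t 21.15
```

View pics/i1.png

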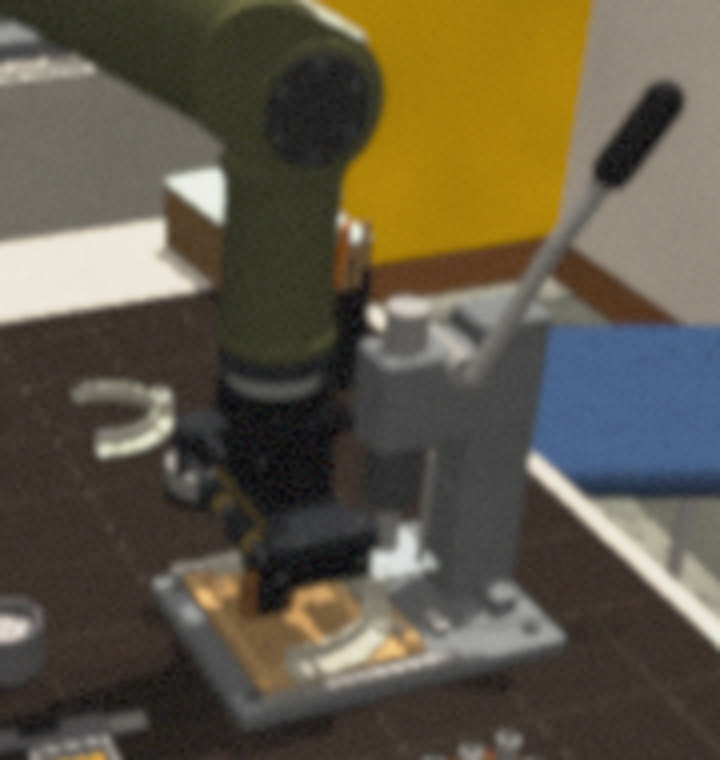

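```bash
python3 - <<'E'
from h import *
for n,u,v in(("bump",306.4,126),("bump low",306.4,129),("head lower front",309.5,125),("head up front",311,105),("flange low",301,129)):
    C,d=ray("side",u,v)
    for y in (.0,.02,.046,.09): X=C+d*(y-C[1])/d[1]; print(n,y,(X*1000).round(0))
E
```

```text
bump 0.0 [648.   0. 197.]
bump 0.02 [658.  20. 185.]
bump 0.046 [671.  46. 169.]
bump 0.09 [693.  90. 142.]
bump low 0.0 [648.   0. 188.]
bump low 0.02 [658.  20. 176.]
bump low 0.046 [672.  46. 160.]
bump low 0.09 [694.  90. 132.]
head lower front 0.0 [656.   0. 198.]
head lower front 0.02 [667.  20. 186.]
head lower front 0.046 [680.  46. 170.]
head lower front 0.09 [703.  90. 144.]
head up front 0.0 [656.   0. 255.]
head up front 0.02 [666.  20. 244.]
head up front 0.046 [680.  46. 230.]
head up front 0.09 [703.  90. 206.]
flange low 0.0 [633.   0. 191.]
flange low 0.02 [643.  20. 179.]
flange low 0.046 [655.  46. 163.]
flange low 0.09 [677.  90. 136.]
```

The side view shows a bump on the wrist flange, at (306,126), that could come close to the press head (front at x≈688) if I keep gripping the handle all the way home. I'll let go, then push the back of the handle with shut fingers, which gains about 25 mm of clearance.

Call:
play_rows --translation '[[0, -0.3, 0], [0, 0, 0], [0, 0, 0], [0, 0, 0], [0, -3, 0], [0, -6, 0], [0, -8, 0], [0, -8, 0], [0, -8, 0], [0, -7, 0]]' --turn '[[0, 0, 0], [0, 0, 0], [0, 0, 0], [0, 0, 0], [0, 0, 0], [0, 0, 0], [0, 0, 0], [0, 0, 0], [0, 0, 0], [0, 0, 0]]' --fingers '[-0.5, -0.3, -0.2, -0.2, -0.2, -0.2, -0.2, -0.2, -0.2, -0.2]' --grip_force 30

```text
time: 21.98
position: [0.6166, 0.046, 0.0779]
tool_rot: [-1.57, -0.017, 0.015]
ft_force: [0.2, 0.1, 0.3]
grip_width: 0.403
```

Call:
play_rows --translation '[[-5, 0, -1], [-10, 0, -0.5], [-12, 0, 0], [-12, 0, 0], [-9, 0, 0], [-5, 0, 0], [-2, 0, 0], [0, 0, 0], [0, 0, 0], [0, 0, 0]]' --turn '[[0, 0, 0], [0, 0, 0], [0, 0, 0], [0, 0, 0], [0, 0, 0], [0, 0, 0], [0, 0, 0], [0, 0, 0], [0, 0, 0], [0, 0, 0]]' --fingers '[-0.4, -0.8, -1, -1, -1, -1, -1, -1, -1, -1]'

```text
time: 22.82
position: [0.5617, 0.0434, 0.0765]
tool_rot: [-1.571, -0.017, 0.015]
ft_force: [0.3, -0.3, -0.9]
grip_width: 0.005
```

```bash
python3 - <<'E'
from h import *
s=ctrl.get_image("side");cv2.imwrite("pics/s14.png",s)
t=ctrl.get_image("top");cv2.imwrite("pics/t14.png",t)
jaw()
crop(s,220,100,360,210,5,"pics/i2.png");crop(t,200,90,290,180,7,"pics/i3.png")
E
```

```text
pos [561.5  43.4  76.4] jaw 91.16 y [ 0. -0. -1.] grip 0.5 F [-0.  -0.1  0.7] t 22.92
```

View pics/i2.png

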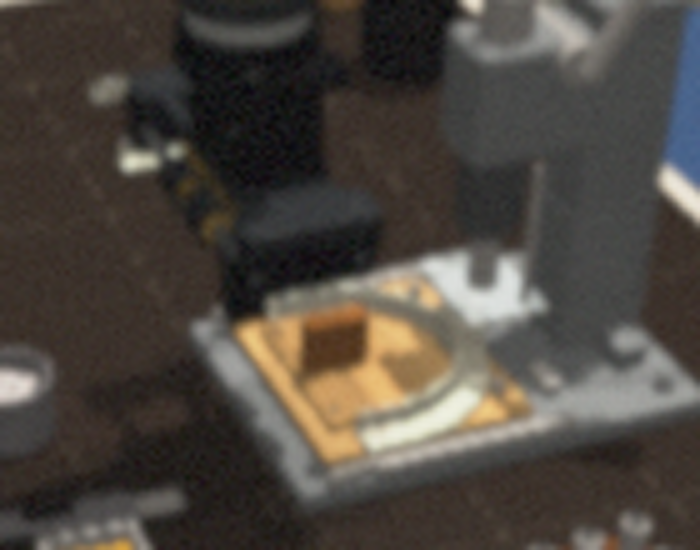

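View pics/i3.png

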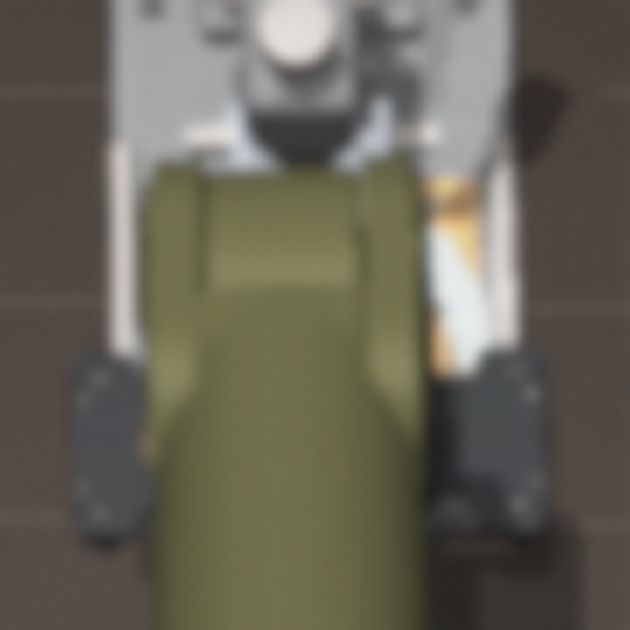

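Call:
play_rows --translation '[[0, 4, 1], [0, 6, 0], [0, 7, 0], [0, 7, 0], [0, 7, 0], [0, 5, 0], [0, 4, 0], [0, 2, 0], [0, 0, 0], [0, 0, 0]]' --turn '[[0, 0, 0], [0, 0, 0], [0, 0, 0], [0, 0, 0], [0, 0, 0], [0, 0, 0], [0, 0, 0], [0, 0, 0], [0, 0, 0], [0, 0, 0]]' --fingers '[-1, -1, -1, -1, -1, -1, -1, -1, -1, -1]'

```text
time: 23.75
position: [0.5612, 0.0444, 0.0344]
tool_rot: [-1.571, -0.016, 0.016]
ft_force: [0.5, 0.1, 0.4]
grip_width: 0.002
```

Call:
play_rows --translation '[[3, 0, 0], [5, 0, 0], [5, 0, 0], [4, 0, 0], [3, 0, 0], [2, 0, 0], [1, 0, 0], [1, 0, 0], [1, 0, 0], [1, 0, 0]]' --turn '[[0, 0, 0], [0, 0, 0], [0, 0, 0], [0, 0, 0], [0, 0, 0], [0, 0, 0], [0, 0, 0], [0, 0, 0], [0, 0, 0], [0, 0, 0]]' --fingers '[-1, -1, -1, -1, -1, -1, -1, -1, -1, -1]'

```text
time: 24.58
position: [0.587, 0.0449, 0.0343]
tool_rot: [-1.571, -0.016, 0.016]
ft_force: [0.3, 0.9, -0.9]
grip_width: 0.005
```

```bash
python3 - <<'E'
from h import *
s=ctrl.get_image("side");cv2.imwrite("pics/s15.png",s)
jaw()
crop(s,220,100,360,210,5,"pics/i4.png")
E
```

```text
pos [587.3  44.9  34.4] jaw 91.16 y [ 0.  0. -1.] grip 0.3 F [ 0.1 -1.  -0. ] t 24.63
```

View pics/i4.png

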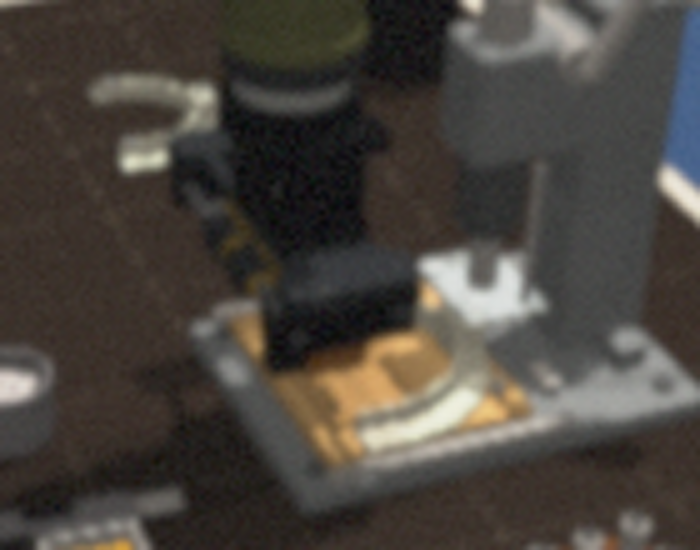

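Call:
play_rows --translation '[[1, 0, 0], [1, 0, 0], [1, 0, 0], [1, 0, 0], [1.5, 0, 0], [1.5, 0, 0], [1.5, 0, 0], [1.5, 0, 0], [1, 0, 0], [1, 0, 0]]' --turn '[[0, 0, 0], [0, 0, 0], [0, 0, 0], [0, 0, 0], [0, 0, 0], [0, 0, 0], [0, 0, 0], [0, 0, 0], [0, 0, 0], [0, 0, 0]]' --fingers '[-1, -1, -1, -1, -1, -1, -1, -1, -1, -1]'

```text
time: 25.47
position: [0.5992, 0.0451, 0.0343]
tool_rot: [-1.571, -0.016, 0.016]
ft_force: [-2.4, -1.0, 0.2]
grip_width: 0.006
```

Call:
play_rows --translation '[[0.8, 0, 0], [0.8, 0, 0], [0.8, 0, 0], [0.8, 0, 0], [0.8, 0, 0], [0, 0, 0], [0, 0, 0], [0, 0, 0], [0, 0, 0], [0, 0, 0]]' --turn '[[0, 0, 0], [0, 0, 0], [0, 0, 0], [0, 0, 0], [0, 0, 0], [0, 0, 0], [0, 0, 0], [0, 0, 0], [0, 0, 0], [0, 0, 0]]' --fingers '[-1, -1, -1, -1, -1, -1, -1, -1, -1, -1]'

```text
time: 26.3
position: [0.6033, 0.0453, 0.0345]
tool_rot: [-1.571, -0.016, 0.015]
ft_force: [-0.5, 0.2, -0.3]
grip_width: 0.008
```

```bash
python3 - <<'E'
from h import *
s=ctrl.get_image("side");cv2.imwrite("pics/s16.png",s)
jaw()
crop(s,220,100,360,210,5,"pics/i5.png")
E
```

```text
pos [603.3  45.2  34.6] jaw 91.16 y [ 0.001  0.    -1.   ] grip 0.2 F [0.  0.2 0.4] t 26.35
```

View pics/i5.png

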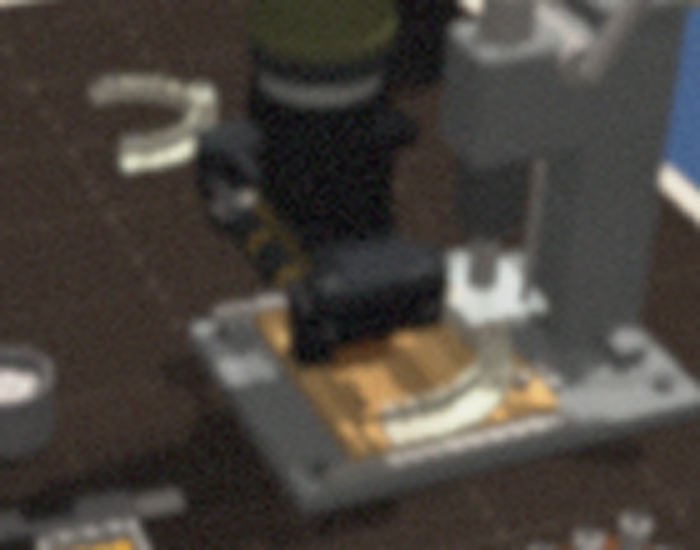

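Call:
play_rows --translation '[[0.8, 0, 0], [0.8, 0, 0], [0.8, 0, 0], [0, 0, 0], [0, 0, 0], [0, 0, 0], [0, 0, 0], [0, 0, 0], [0, 0, 0], [0, 0, 0]]' --turn '[[0, 0, 0], [0, 0, 0], [0, 0, 0], [0, 0, 0], [0, 0, 0], [0, 0, 0], [0, 0, 0], [0, 0, 0], [0, 0, 0], [0, 0, 0]]' --fingers '[-1, -1, -1, -1, -1, -1, -1, -1, -1, -1]'

```text
time: 27.18
position: [0.6044, 0.0453, 0.0344]
tool_rot: [-1.571, -0.014, 0.018]
ft_force: [-5.3, -0.7, 3.5]
grip_width: 0.009
```

Call:
play_rows --translation '[[0.7, 0, 0], [0.7, 0, 0], [0.6, 0, 0], [0, 0, 0], [0, 0, 0], [0, 0, 0], [0, 0, 0], [0, 0, 0], [0, 0, 0], [0, 0, 0]]' --turn '[[0, 0, 0], [0, 0, 0], [0, 0, 0], [0, 0, 0], [0, 0, 0], [0, 0, 0], [0, 0, 0], [0, 0, 0], [0, 0, 0], [0, 0, 0]]' --fingers '[-1, -1, -1, -1, -1, -1, -1, -1, -1, -1]'

```text
time: 28.02
position: [0.6043, 0.0453, 0.0343]
tool_rot: [-1.57, -0.011, 0.021]
ft_force: [-10.0, -0.0, 9.1]
grip_width: 0.007
```

It has hit the stops: the force rose to 10 N with no further travel at TCP x=604, against about 606 predicted. I'll back off and check.

Call:
play_rows --translation '[[-2, 0, 0], [-4, 0, 0], [-8, 0, 0], [-8, 0, 0], [-8, -4, 0], [0, -10, 0], [0, -15, 0], [0, -20, 0], [0, -25, 0], [0, -25, 0]]' --turn '[[0, 0, 0], [0, 0, 0], [0, 0, 0], [0, 0, 0], [0, 0, 0], [0, 0, 0], [0, 0, 0], [0, 0, 0], [0, 0, 0], [0, 0, 0]]' --fingers '[-1, -1, -1, -1, -1, -1, -1, -1, -1, -1]'

```text
time: 28.85
position: [0.5774, 0.0447, 0.1352]
tool_rot: [-1.571, -0.017, 0.015]
ft_force: [-0.3, 0.6, 0.3]
grip_width: 0.005
```

```bash
python3 - <<'E'
from h import *
jaw()
# tin: measured 436.3,-88.8
p,R=plan([437.5,-88,150],1.5,10)
E
```

```text
pos [577.4  44.7 135.2] jaw 91.16 y [ 0.001  0.    -1.   ] grip 0.4 F [-0.3  0.6  0.3] t 28.85
rows 10
  [-14.3, -1.5, -13.0] [-0.0001, 0.1565, 0.0001]
  [-12.1, -1.5, -15.0] [-0.0001, 0.1565, 0.0001]
  [-9.6, -1.5, -16.7] [-0.0001, 0.1565, 0.0001]
  [-6.8, -1.5, -18.0] [-0.0001, 0.1565, 0.0001]
  [-3.9, -1.5, -18.9] [-0.0001, 0.1565, 0.0001]
  [-1.0, -1.5, -19.3] [-0.0001, 0.1565, 0.0001]
  [2.1, -1.5, -19.2] [-0.0001, 0.1565, 0.0001]
  [5.0, -1.5, -18.6] [-0.0001, 0.1565, 0.0001]
  [7.9, -1.5, -17.6] [-0.0001, 0.1565, 0.0001]
  [10.5, -1.5, -16.2] [-0.0001, 0.1565, 0.0001]
speed/row 19.337397894469625 8.966133792416286
```

```bash
python3 - <<'E'
from h import *
p,R=plan([445,-85,150],22.4,10)
E
```

```text
rows 10
  [-13.5, -1.5, -12.7] [-0.0001, 0.12, 0.0001]
  [-11.9, -1.5, -14.2] [-0.0001, 0.12, 0.0001]
  [-10.1, -1.5, -15.5] [-0.0001, 0.12, 0.0001]
  [-8.2, -1.5, -16.6] [-0.0001, 0.12, 0.0001]
  [-6.1, -1.5, -17.5] [-0.0001, 0.12, 0.0001]
  [-4.0, -1.5, -18.1] [-0.0001, 0.12, 0.0001]
  [-1.8, -1.5, -18.4] [-0.0001, 0.12, 0.0001]
  [0.4, -1.5, -18.5] [-0.0001, 0.12, 0.0001]
  [2.7, -1.5, -18.3] [-0.0001, 0.12, 0.0001]
  [4.8, -1.5, -17.9] [-0.0001, 0.12, 0.0001]
speed/row 18.59139179675957 6.876134272171207
```

Call:
play_rows --translation '[[-13.5, -1.5, -12.5], [-12, -1.5, -14], [-10, -1.5, -15.5], [-8, -1.5, -16.5], [-6, -1.5, -17.5], [-4, -1.5, -18], [-2, -1.5, -18.5], [0.5, -1.5, -18.5], [2.5, -1.5, -18.5], [5, -1.5, -18]]' --turn '[[0, 0.12, 0], [0, 0.12, 0], [0, 0.12, 0], [0, 0.12, 0], [0, 0.12, 0], [0, 0.12, 0], [0, 0.12, 0], [0, 0.12, 0], [0, 0.12, 0], [0, 0.12, 0]]' --fingers '[1, 1, 1, 1, 1, 1, 1, 1, 1, 1]'

```text
time: 29.68
position: [0.4447, -0.0852, 0.1494]
tool_rot: [-1.365, 0.92, -0.922]
ft_force: [0.4, -0.2, -0.5]
grip_width: 0.679
```

```bash
python3 - <<'E'
from h import *
s=ctrl.get_image("side");cv2.imwrite("pics/s17.png",s)
t=ctrl.get_image("top");cv2.imwrite("pics/t17.png",t)
jaw()
crop(s,220,100,360,210,5,"pics/j1.png");crop(t,200,80,290,170,7,"pics/j2.png")
E
```

```text
pos [443.9 -86.8 149.5] jaw 22.07 y [ 0.002  0.001 -1.   ] grip 66.9 F [ 0.1  0.4 -0.3] t 29.78
```

View pics/j1.png

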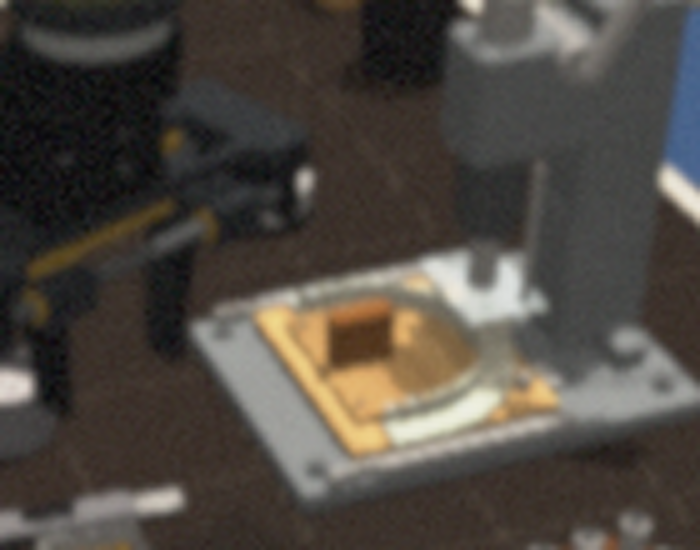

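View pics/j2.png

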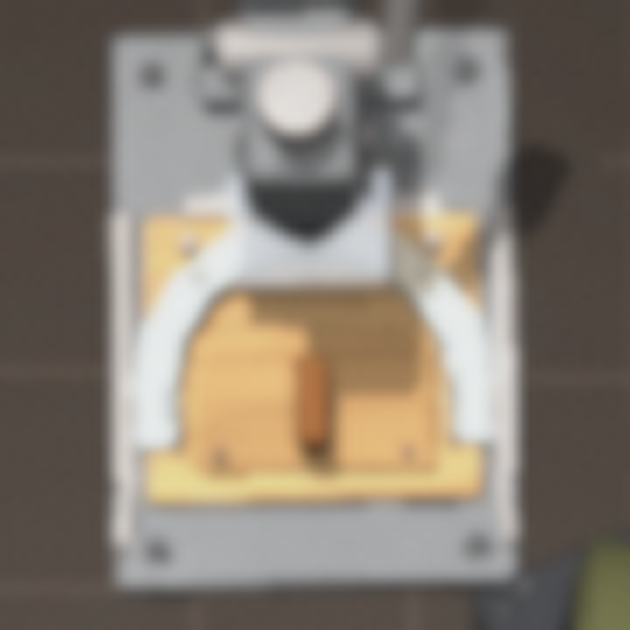

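The board is home: its front edge sits against the stop bars at top crop row ~205, and its rear edge is about 37 mm from the table front against 36 nominal. The visor is seated around the form. Next I'll compute the handle and gap targets, and refine the tin.

```bash
python3 - <<'E'
from meas import *
f=lambda u,v,z:(pl("top",200+(u+.5)/7-.5,80+(v+.5)/7-.5,z)*1000).round(1)
print("handle",f(314,402,.063)); print("rear L,R",f(148,500,.023),f(483,495,.023)," front",f(145,217,.023),f(480,213,.023))
print("table front",f(118,585,.014),f(518,578,.014), "edges mid", f(114,400,.014),f(520,400,.014))
t=cv2.imread("pics/t0.png") if False else cv2.imread("pics/top0.png");V=cv2.cvtColor(t,cv2.COLOR_BGR2HSV)[:,:,2]
for th in (100,110,120,130,140):
    o=subrect("top",V,(273,188,303,218),th,.040)[2];print(th,np.round(o[0],1),np.round(o[1],1),round(o[2],2))
for th in (90,100,110):
    o=subrect("top",V,(218,190,246,218),th,.042);c,r=cv2.minEnclosingCircle(o[1]);print("tub",th,np.round(c,1),r)
jaw()
p,R=plan([437.5,-87,110],-1.5,10)
E
```

```text
handle [634.2  43.5  63. ]
rear L,R [598.3 118.4  23. ] [600.9 -31.2  23. ]  front [728.1 121.3  23. ] [730.3 -29.9  23. ]
table front [561.3 132.1  14. ] [564.9 -47.1  14. ] edges mid [645.8 135.   14. ] [646.3 -48.1  14. ]
100 [435.8 -88.4] [61.9 61. ] 89.1
110 [435.8 -88.3] [59.3 59.5] 0.15
120 [435.8 -88.3] [57.8 57.9] 0.15
130 [436.  -88.2] [56.7 56.8] 1.24
140 [435.6 -88.5] [55.1 55.3] 0.15
tub 90 [435.1  81.7] 50.903560638427734
tub 100 [433.2  82.9] 30.657211303710938
tub 110 [432.2  82.7] 28.84760284423828
pos [443.9 -86.8 149.5] jaw 22.07 y [ 0.002  0.001 -1.   ] grip 66.9 F [ 0.1  0.4 -0.3] t 29.78
rows 10
  [-0.2, 4.0, -0.6] [-0.0002, 0.0411, -0.0001]
  [-0.2, 4.0, -0.6] [-0.0002, 0.0411, -0.0001]
  [-0.2, 4.0, -0.6] [-0.0002, 0.0411, -0.0001]
  [-0.1, 4.0, -0.6] [-0.0002, 0.0411, -0.0001]
  [-0.1, 4.0, -0.6] [-0.0002, 0.0411, -0.0001]
  [-0.1, 4.0, -0.6] [-0.0002, 0.0411, -0.0001]
  [-0.1, 4.0, -0.6] [-0.0002, 0.0411, -0.0001]
  [-0.0, 4.0, -0.6] [-0.0002, 0.0411, -0.0001]
  [-0.0, 4.0, -0.6] [-0.0002, 0.0411, -0.0001]
  [0.0, 4.0, -0.6] [-0.0002, 0.0411, -0.0001]
speed/row 4.002768807253153 2.356678622332711
```

Call:
play_rows --translation '[[0, 5, -0.7], [0, 5, -0.7], [0, 5, -0.6], [0, 5, -0.6], [0, 5, -0.6], [0, 5, -0.6], [0, 5, -0.6], [0, 5, -0.6], [0, 0, -0.6], [0, 0, -0.6]]' --turn '[[0, 0.042, 0], [0, 0.042, 0], [0, 0.042, 0], [0, 0.042, 0], [0, 0.042, 0], [0, 0.042, 0], [0, 0.042, 0], [0, 0.042, 0], [0, 0.042, 0], [0, 0, 0]]' --fingers '[1, 1, 1, 1, 1, 1, 1, 1, 1, 1]'

```text
time: 30.62
position: [0.4396, -0.0852, 0.1087]
tool_rot: [-1.215, 1.198, -1.199]
ft_force: [-0.1, 0.5, -0.8]
grip_width: 0.997
```

```bash
python3 - <<'E'
from h import *
s=ctrl.get_image("side");cv2.imwrite("pics/s18.png",s)
jaw()
crop(s,180,130,300,260,5,"pics/k1.png")
plan([437,-87,12],0,10)
E
```

```text
pos [439.6 -85.3 108.9] jaw 0.9 y [ 0.001  0.    -1.   ] grip 87.0 F [-1.3 -0.   0.8] t 30.67
rows 10
  [0.2, 9.7, -0.3] [-0.0001, 0.0016, -0.0]
  [0.2, 9.7, -0.3] [-0.0001, 0.0016, -0.0]
  [0.2, 9.7, -0.3] [-0.0001, 0.0016, -0.0]
  [0.2, 9.7, -0.3] [-0.0001, 0.0016, -0.0]
  [0.2, 9.7, -0.3] [-0.0001, 0.0016, -0.0]
  [0.2, 9.7, -0.3] [-0.0001, 0.0016, -0.0]
  [0.2, 9.7, -0.3] [-0.0001, 0.0016, -0.0]
  [0.2, 9.7, -0.3] [-0.0001, 0.0016, -0.0]
  [0.2, 9.7, -0.3] [-0.0001, 0.0016, -0.0]
  [0.2, 9.7, -0.3] [-0.0001, 0.0016, -0.0]
speed/row 9.69023191235296 0.09073093155504225
```

View pics/k1.png

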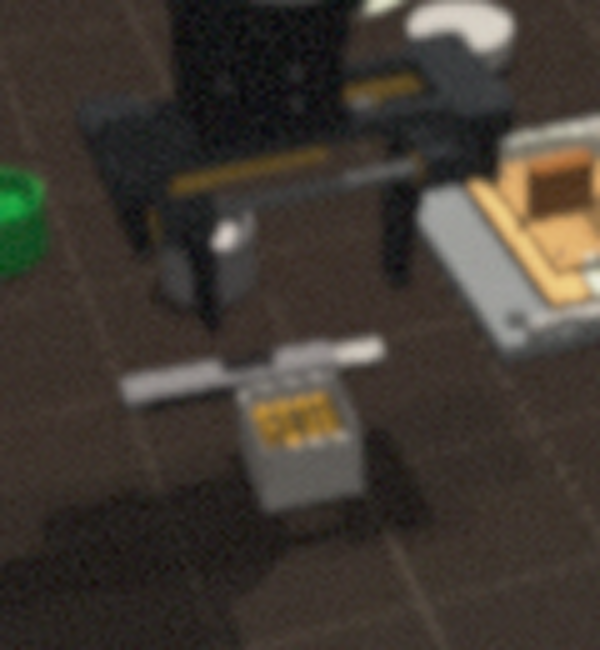

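Call:
play_rows --translation '[[1, 12, -2], [0.7, 12, -0.6], [0, 13, 0], [0, 13, 0], [0, 13, 0], [0, 12, 0], [0, 10, 0], [0, 7, 0], [0, 4, 0], [0, 0, 0]]' --turn '[[0, 0.016, 0], [0, 0, 0], [0, 0, 0], [0, 0, 0], [0, 0, 0], [0, 0, 0], [0, 0, 0], [0, 0, 0], [0, 0, 0], [0, 0, 0]]' --fingers '[1, 1, 1, 1, 1, 1, 1, 1, 1, 1]' --grip_force 20

```text
time: 31.5
position: [0.4362, -0.0874, 0.0119]
tool_rot: [-1.209, 1.211, -1.211]
ft_force: [-0.8, 0.1, -0.1]
grip_width: 1.0
```

Call:
play_rows --translation '[[0, 0, 0], [0, 0, 0], [0, 0, 0], [0, 0, 0], [0, 0, 0], [0, 0, 0], [0, 0, 0], [0, 0, 0], [0, 0, 0], [0, 0, 0]]' --turn '[[0, 0, 0], [0, 0, 0], [0, 0, 0], [0, 0, 0], [0, 0, 0], [0, 0, 0], [0, 0, 0], [0, 0, 0], [0, 0, 0], [0, 0, 0]]' --fingers '[0.7, 0.5, 0.4, 0.35, 0.3, 0.25, 0.2, 0, -0.2, -0.2]'

```text
time: 32.33
position: [0.4359, -0.0875, 0.0123]
tool_rot: [-1.208, 1.212, -1.211]
ft_force: [-2.4, -0.1, 2.5]
grip_width: 0.594
```

```bash
python3 - <<'E'
from h import *
s=ctrl.get_image("side");cv2.imwrite("pics/s19.png",s)
jaw()
crop(s,180,130,300,260,5,"pics/k2.png")
E
```

```text
pos [435.8 -87.5  12.3] jaw -0.17 y [-0.001  0.    -1.   ] grip 51.8 F [-2.2  0.1  2.9] t 32.38
```

View pics/k2.png

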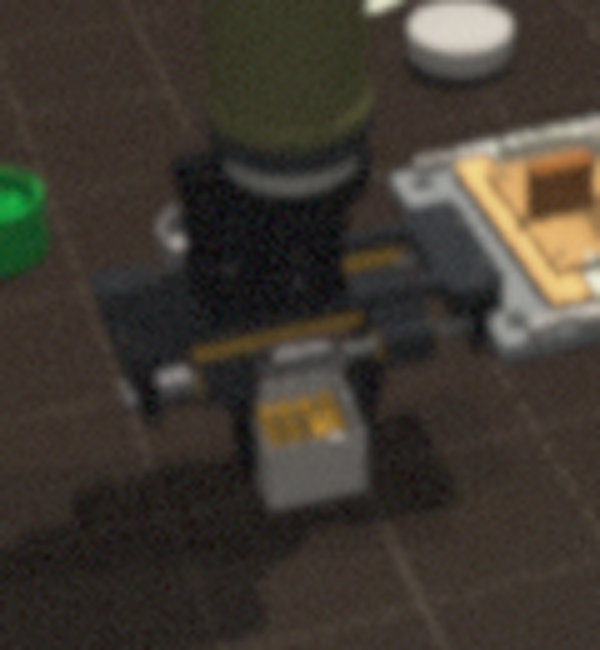

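The tin is gripped (51.8 mm) and stands clear. Lift and carry to the right-hand gap.

Call:
play_rows --translation '[[0, -3, 0], [0, -6, 0], [0, -9, 0], [0, -11, 0], [0, -12, 0], [0, -12, 0], [0, -10, 0], [0, -7, 0], [0, -3, 0], [0, 0, 0]]' --turn '[[0, 0, 0], [0, 0, 0], [0, 0, 0], [0, 0, 0], [0, 0, 0], [0, 0, 0], [0, 0, 0], [0, 0, 0], [0, 0, 0], [0, 0, 0]]' --fingers '[-0.2, -0.2, -0.2, -0.2, -0.2, -0.2, -0.2, -0.2, -0.2, -0.2]' --grip_force 30

```text
time: 33.22
position: [0.4371, -0.0874, 0.0862]
tool_rot: [-1.206, 1.21, -1.212]
ft_force: [-0.3, 0.4, -0.7]
grip_width: 0.592
```

```bash
python3 - <<'E'
from h import *
jaw()
plan([637.5,-97,85],1.2,10)
E
```

```text
pos [437.1 -87.4  86.2] jaw -0.16 y [ 0.002  0.    -1.   ] grip 51.5 F [-0.3  0.4 -0.7] t 33.22
rows 10
  [0.9, 0.2, 20.0] [-0.0002, -0.0024, -0.0]
  [1.0, 0.2, 20.0] [-0.0002, -0.0024, -0.0]
  [1.0, 0.1, 20.0] [-0.0002, -0.0024, -0.0]
  [1.0, 0.1, 20.0] [-0.0002, -0.0024, -0.0]
  [1.1, 0.1, 20.0] [-0.0002, -0.0024, -0.0]
  [1.1, 0.1, 20.0] [-0.0002, -0.0024, -0.0]
  [1.2, 0.1, 20.0] [-0.0002, -0.0024, -0.0]
  [1.2, 0.1, 20.0] [-0.0002, -0.0024, -0.0]
  [1.3, 0.1, 20.0] [-0.0002, -0.0024, -0.0]
  [1.3, 0.1, 20.0] [-0.0002, -0.0024, -0.0]
speed/row 20.06691103877393 0.13605882461340263
```

Call:
play_rows --translation '[[1, 0, 8], [1, 0, 16], [1, 0, 24], [1, 0, 30], [1, 0, 32], [1.5, 0, 32], [1.5, 0, 26], [1.5, 0, 18], [1, 0, 10], [0.5, 0, 4]]' --turn '[[0, -0.0024, 0], [0, -0.0024, 0], [0, -0.0024, 0], [0, -0.0024, 0], [0, -0.0024, 0], [0, -0.0024, 0], [0, -0.0024, 0], [0, -0.0024, 0], [0, -0.0024, 0], [0, -0.0024, 0]]' --fingers '[-0.2, -0.2, -0.2, -0.2, -0.2, -0.2, -0.2, -0.2, -0.2, -0.2]'

```text
time: 34.05
position: [0.638, -0.0969, 0.0835]
tool_rot: [-1.221, 1.193, -1.193]
ft_force: [0.1, 0.7, -0.9]
grip_width: 0.594
```

```bash
python3 - <<'E'
from h import *
s=ctrl.get_image("side");cv2.imwrite("pics/s20.png",s)
t=ctrl.get_image("top");cv2.imwrite("pics/t20.png",t)
jaw()
crop(s,240,100,380,250,5,"pics/k3.png");crop(t,240,80,340,180,6,"pics/k4.png")
plan([637.5,-97,20],1.2,10)
E
```

```text
pos [636.5 -97.2  83.9] jaw 1.23 y [-0.002 -0.001 -1.   ] grip 51.9 F [-0.1  0.7 -1.7] t 34.15
rows 10
  [-0.0, 6.4, 0.1] [0.0002, 0.0, 0.0001]
  [-0.0, 6.4, 0.1] [0.0002, 0.0, 0.0001]
  [-0.0, 6.4, 0.1] [0.0002, 0.0, 0.0001]
  [-0.0, 6.4, 0.1] [0.0002, 0.0, 0.0001]
  [-0.0, 6.4, 0.1] [0.0002, 0.0, 0.0001]
  [-0.0, 6.4, 0.1] [0.0002, 0.0, 0.0001]
  [-0.0, 6.4, 0.1] [0.0002, 0.0, 0.0001]
  [-0.0, 6.4, 0.1] [0.0002, 0.0, 0.0001]
  [-0.0, 6.4, 0.1] [0.0002, 0.0, 0.0001]
  [-0.0, 6.4, 0.1] [0.0002, 0.0, 0.0001]
speed/row 6.39218459325272 0.011907216090727191
```

View pics/k3.png

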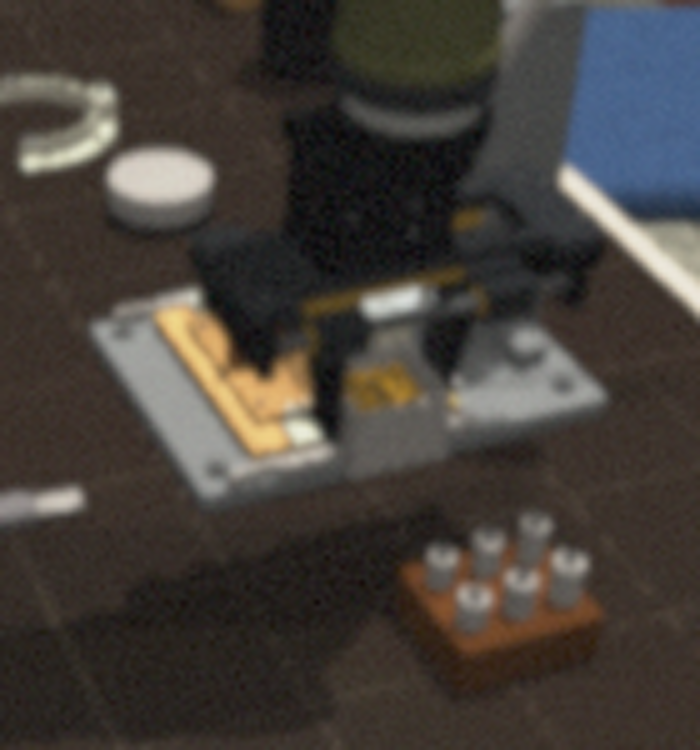

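View pics/k4.png

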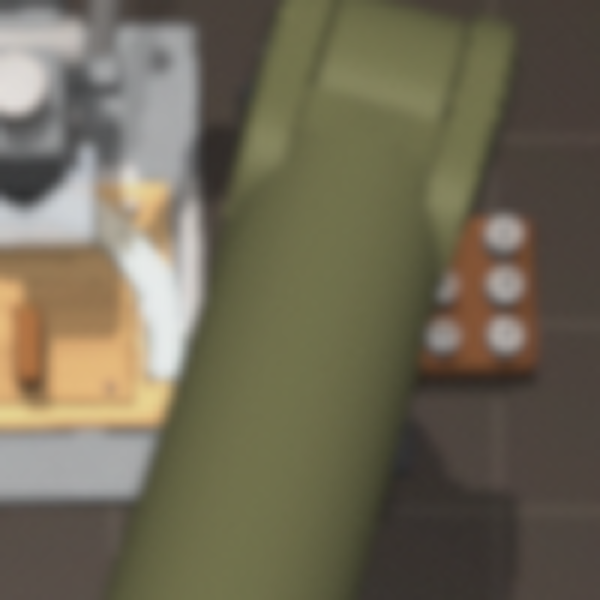

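The tin hangs above the gap, between the table edge and the die block. Lowering.

Call:
play_rows --translation '[[0, 5, 0.5], [0, 10, 0.5], [0, 12, 0], [0, 12, 0], [0, 11, 0], [0, 8, 0], [0, 6, 0], [0, 4, 0], [0, 2, 0], [0, 0, 0]]' --turn '[[0, 0, 0], [0, 0, 0], [0, 0, 0], [0, 0, 0], [0, 0, 0], [0, 0, 0], [0, 0, 0], [0, 0, 0], [0, 0, 0], [0, 0, 0]]' --fingers '[-0.2, -0.2, -0.2, -0.2, -0.2, -0.2, -0.2, -0.2, -0.2, -0.2]'

```text
time: 34.98
position: [0.6374, -0.097, 0.0151]
tool_rot: [-1.219, 1.194, -1.193]
ft_force: [-0.5, 0.4, -1.0]
grip_width: 0.596
```

```bash
python3 - <<'E'
from h import *
s=ctrl.get_image("side");cv2.imwrite("pics/s21.png",s)
jaw()
crop(s,240,100,380,250,5,"pics/k5.png")
E
```

```text
pos [637.7 -97.1  15.5] jaw 1.21 y [ 0. -0. -1.] grip 51.6 F [ 0.1  0.3 -1.3] t 35.03
```

View pics/k5.png

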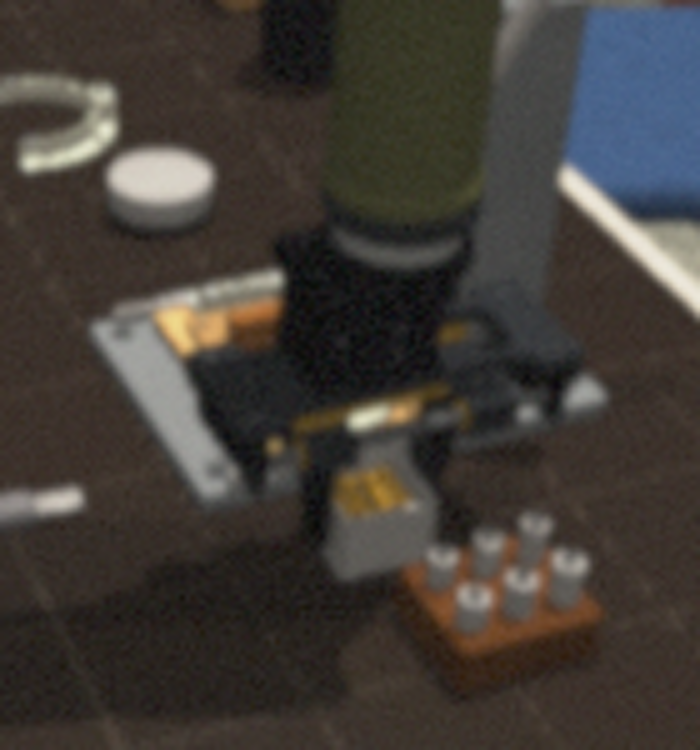

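Call:
play_rows --translation '[[0, 1, 0], [0, 1, 0], [0, 0.9, 0], [0, 0.3, 0], [0, 0, 0], [0, 0, 0], [0, 0, 0], [0, 0, 0], [0, 0, 0], [0, 0, 0]]' --turn '[[0, 0, 0], [0, 0, 0], [0, 0, 0], [0, 0, 0], [0, 0, 0], [0, 0, 0], [0, 0, 0], [0, 0, 0], [0, 0, 0], [0, 0, 0]]' --fingers '[-0.2, -0.2, -0.2, -0.2, -0.2, -0.2, 0.3, 0.4, 0.6, 0.75]'

```text
time: 35.87
position: [0.6376, -0.097, 0.0123]
tool_rot: [-1.219, 1.193, -1.194]
ft_force: [-0.1, -0.6, -1.2]
grip_width: 0.772
```

Call:
play_rows --translation '[[0, 0, 0], [0, -3, 0], [0, -8, 0], [0, -15, 0], [0, -20, 0], [0, -25, 0], [0, -25, 0], [0, -20, 0], [0, -10, 0], [0, 0, 0]]' --turn '[[0, 0, 0], [0, 0, 0], [0, 0, 0], [0, 0, 0], [0, 0, 0], [0, 0, 0], [0, 0, 0], [0, 0, 0], [0, 0, 0], [0, 0, 0]]' --fingers '[0.9, 0.9, 0.9, 0.9, 0.9, 0.9, 0.9, 0.9, 0.9, 1]'

```text
time: 36.7
position: [0.6393, -0.0975, 0.1416]
tool_rot: [-1.215, 1.189, -1.196]
ft_force: [1.8, 0.6, 1.0]
grip_width: 0.972
```

```bash
python3 - <<'E'
from h import *
jaw()
plan([450,-20,140],1,8)
p,R=plan([450,-20,140],1,1)
plan([434,84,130],1,6,p,R)
E
```

```text
pos [639.3 -97.5 141.6] jaw 1.2 y [ 0.006 -0.    -1.   ] grip 84.6 F [1.8 0.6 1. ] t 36.7
rows 8
  [-10.2, 0.1, -23.5] [-0.0007, 0.0004, 0.0]
  [-10.2, 0.1, -23.5] [-0.0007, 0.0004, 0.0]
  [-10.2, 0.1, -23.5] [-0.0007, 0.0004, 0.0]
  [-10.1, 0.1, -23.5] [-0.0007, 0.0004, 0.0]
  [-10.1, 0.1, -23.5] [-0.0007, 0.0004, 0.0]
  [-10.1, 0.2, -23.5] [-0.0007, 0.0004, 0.0]
  [-10.1, 0.2, -23.5] [-0.0007, 0.0004, 0.0]
  [-10.1, 0.2, -23.5] [-0.0007, 0.0004, 0.0]
speed/row 25.57311168440934 0.04838914907496897
rows 1
  [-81.4, 0.5, -187.7] [-0.0057, 0.0035, 0.0001]
speed/row 204.58489347527473 0.38711319259975174
rows 6
  [-17.4, 1.7, -2.4] [0.0, 0.0, 0.0]
  [-17.4, 1.7, -2.4] [0.0, 0.0, 0.0]
  [-17.4, 1.7, -2.4] [0.0, 0.0, 0.0]
  [-17.4, 1.7, -2.4] [0.0, 0.0, 0.0]
  [-17.4, 1.7, -2.4] [0.0, 0.0, 0.0]
  [-17.4, 1.7, -2.4] [0.0, 0.0, 0.0]
speed/row 17.61628034896508 0.0
```

Call:
play_rows --translation '[[-2, 0, -15], [-5, 0, -24], [-8, 0, -26], [-11, 0, -26], [-13, 0, -26], [-14, 0, -24], [-14, 0, -20], [-14, 0, -15], [-14, 0, -8], [-14, 0, -4]]' --turn '[[0, 0, 0], [0, 0, 0], [0, 0, 0], [0, 0, 0], [0, 0, 0], [0, 0, 0], [0, 0, 0], [0, 0, 0], [0, 0, 0], [0, 0, 0]]' --fingers '[1, 1, 1, 1, 1, 1, 1, 1, 1, 1]'

```text
time: 37.53
position: [0.4449, 0.0086, 0.1369]
tool_rot: [-1.221, 1.195, -1.192]
ft_force: [0.5, 0.7, 0.2]
grip_width: 0.998
```

```bash
python3 - <<'E'
from h import *
jaw()
t=ctrl.get_image("top");cv2.imwrite("pics/t22.png",t)
crop(t,200,80,350,230,5,"pics/l1.png")
plan([434,84,110],0,9)
E
```

```text
pos [444.9   8.6 136.9] jaw 1.23 y [-0.002  0.    -1.   ] grip 86.8 F [0.5 0.7 0.2] t 37.53
rows 9
  [-8.0, 3.0, -1.0] [0.0003, 0.0028, -0.0002]
  [-8.0, 3.0, -1.0] [0.0003, 0.0028, -0.0002]
  [-8.0, 3.0, -1.0] [0.0003, 0.0028, -0.0002]
  [-8.0, 3.0, -1.0] [0.0003, 0.0028, -0.0002]
  [-8.0, 3.0, -1.1] [0.0003, 0.0028, -0.0002]
  [-8.0, 3.0, -1.1] [0.0003, 0.0028, -0.0002]
  [-8.0, 3.0, -1.1] [0.0003, 0.0028, -0.0002]
  [-8.0, 3.0, -1.1] [0.0003, 0.0028, -0.0002]
  [-8.0, 3.0, -1.2] [0.0003, 0.0028, -0.0002]
speed/row 8.638998761171328 0.1594337546844653
```

View pics/l1.png

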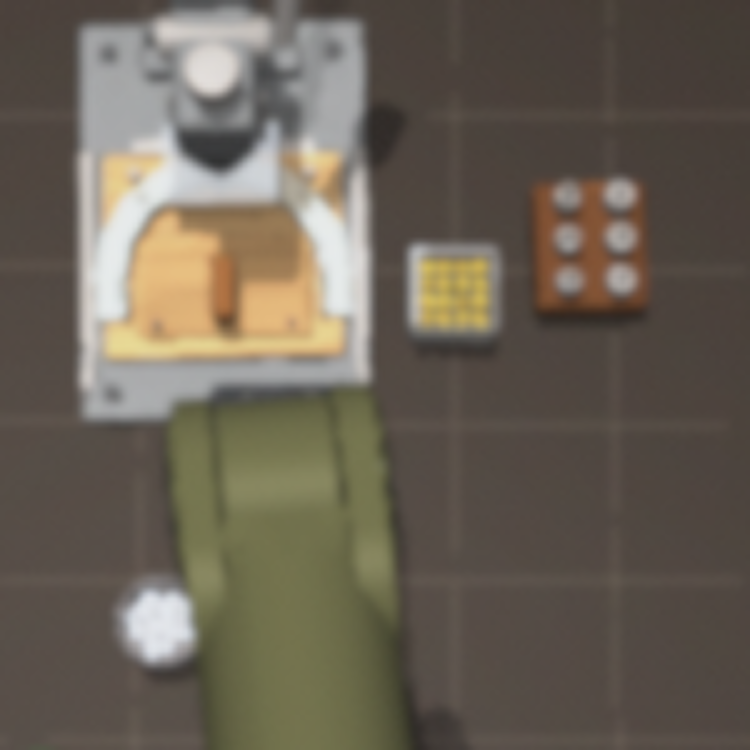

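The tin stands upright in the gap at top crop (455,290), level with the handle at (223,290). For the tub there are two candidates: grey with metal caps at top (232,204), and green at (208,240). The task wants the grey one, as the enlarged crop showed.

Call:
play_rows --translation '[[-5, 3, -1], [-8, 3, -1], [-10, 4, -1], [-11, 4, -1], [-11, 4, -1], [-11, 4, -1], [-8, 3, -1], [-6, 2, -1], [-3, 0, -1], [0, 0, 0]]' --turn '[[0, 0, 0], [0, 0, 0], [0, 0, 0], [0, 0, 0], [0, 0, 0], [0, 0, 0], [0, 0, 0], [0, 0, 0], [0, 0, 0], [0, 0, 0]]' --fingers '[1, 1, 1, 1, 1, 1, 1, 1, 1, 1]'

```text
time: 38.42
position: [0.4365, 0.0815, 0.1111]
tool_rot: [-1.22, 1.193, -1.193]
ft_force: [0.4, 0.1, 0.5]
grip_width: 1.0
```

```bash
python3 - <<'E'
from h import *
s=ctrl.get_image("side");cv2.imwrite("pics/s23.png",s)
jaw()
crop(s,160,90,290,220,5,"pics/l2.png")
C,_=None,None
print(pl("side",220.5,173.,.042)) 
plan([433.5,84,12],1.2,10)
E
```

```text
pos [436.7  80.9 111.2] jaw 1.24 y [ 0. -0. -1.] grip 87.0 F [-0.7  0.5  1. ] t 38.47
[0.43008855 0.08801168 0.042     ]
rows 10
  [-0.3, 9.9, -0.3] [-0.0, 0.0001, 0.0]
  [-0.3, 9.9, -0.3] [-0.0, 0.0001, 0.0]
  [-0.3, 9.9, -0.3] [-0.0, 0.0001, 0.0]
  [-0.3, 9.9, -0.3] [-0.0, 0.0001, 0.0]
  [-0.3, 9.9, -0.3] [-0.0, 0.0001, 0.0]
  [-0.3, 9.9, -0.3] [-0.0, 0.0001, 0.0]
  [-0.3, 9.9, -0.3] [-0.0, 0.0001, 0.0]
  [-0.3, 9.9, -0.3] [-0.0, 0.0001, 0.0]
  [-0.3, 9.9, -0.3] [-0.0, 0.0001, 0.0]
  [-0.3, 9.9, -0.3] [-0.0, 0.0001, 0.0]
speed/row 9.935091265924042 0.003779696632936886
```

View pics/l2.png

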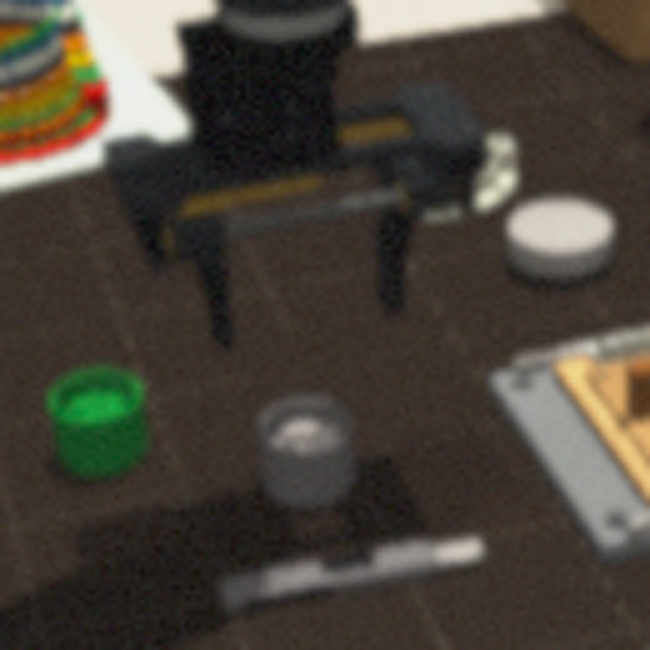

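Call:
play_rows --translation '[[-1.5, 12, -2], [-1.2, 12, -2], [0, 13, 0], [0, 13, 0], [0, 13, 0], [0, 12, 0], [0, 10, 0], [0, 8, 0], [0, 5, 0], [0, 0, 0]]' --turn '[[0, 0, 0], [0, 0, 0], [0, 0, 0], [0, 0, 0], [0, 0, 0], [0, 0, 0], [0, 0, 0], [0, 0, 0], [0, 0, 0], [0, 0, 0]]' --fingers '[1, 1, 1, 1, 1, 1, 1, 1, 1, 1]' --grip_force 20

```text
time: 39.3
position: [0.4321, 0.083, 0.0124]
tool_rot: [-1.22, 1.195, -1.194]
ft_force: [0.2, 0.6, -0.3]
grip_width: 0.998
```

Call:
play_rows --translation '[[0, 0, 0], [0, 0, 0], [0, 0, 0], [0, 0, 0], [0, 0, 0], [0, 0, 0], [0, 0, 0], [0, 0, 0], [0, 0, 0], [0, 0, 0]]' --turn '[[0, 0, 0], [0, 0, 0], [0, 0, 0], [0, 0, 0], [0, 0, 0], [0, 0, 0], [0, 0, 0], [0, 0, 0], [0, 0, 0], [0, 0, 0]]' --fingers '[0.7, 0.5, 0.4, 0.35, 0.3, 0.25, 0.2, 0, -0.2, -0.2]'

```text
time: 40.13
position: [0.4321, 0.0833, 0.0131]
tool_rot: [-1.22, 1.194, -1.193]
ft_force: [-3.5, -1.0, 4.1]
grip_width: 0.609
```

```bash
python3 - <<'E'
from h import *
s=ctrl.get_image("side");cv2.imwrite("pics/s24.png",s)
jaw()
crop(s,160,90,290,220,5,"pics/l3.png")
E
```

```text
pos [432.1  83.4  13.2] jaw 1.21 y [-0.001 -0.    -1.   ] grip 52.9 F [-2.6 -0.3  4. ] t 40.18
```

View pics/l3.png

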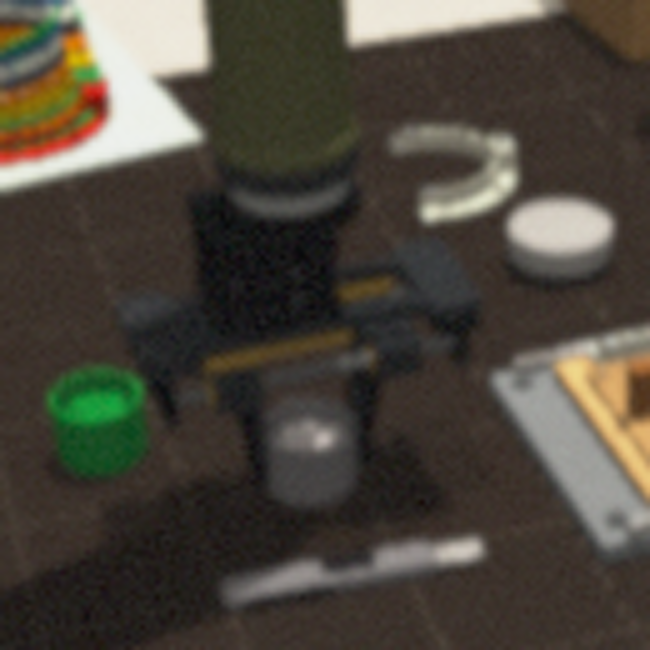

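The grey tub is gripped (52.9 mm). Lift and carry to the left-hand gap.

Call:
play_rows --translation '[[0, -3, 0], [0, -6, 0], [0, -9, 0], [0, -11, 0], [0, -12, 0], [0, -12, 0], [0, -10, 0], [0, -7, 0], [0, -3, 0], [0, 0, 0]]' --turn '[[0, 0, 0], [0, 0, 0], [0, 0, 0], [0, 0, 0], [0, 0, 0], [0, 0, 0], [0, 0, 0], [0, 0, 0], [0, 0, 0], [0, 0, 0]]' --fingers '[-0.2, -0.2, -0.2, -0.2, -0.2, -0.2, -0.2, -0.2, -0.2, -0.2]' --grip_force 30

```text
time: 41.02
position: [0.4333, 0.0836, 0.087]
tool_rot: [-1.217, 1.193, -1.194]
ft_force: [-0.9, 0.0, -1.6]
grip_width: 0.608
```

```bash
python3 - <<'E'
from h import *
jaw()
plan([632.5,182.5,86],1.2,1)
E
```

```text
pos [433.3  83.6  87. ] jaw 1.21 y [ 0.002  0.001 -1.   ] grip 52.9 F [-0.9  0.  -1.6] t 41.02
rows 1
  [-94.7, 1.4, 201.3] [-0.0017, 0.0002, -0.0008]
speed/row 222.44797594338573 0.10821432118949165
```

Call:
play_rows --translation '[[-4, 0, 8], [-8, 0, 17], [-12, 0, 25], [-14, 0, 30], [-15, 0, 32], [-14, 0, 30], [-12, 0, 25], [-9, 0, 19], [-5, 0, 11], [-2, 0, 4]]' --turn '[[0, 0, 0], [0, 0, 0], [0, 0, 0], [0, 0, 0], [0, 0, 0], [0, 0, 0], [0, 0, 0], [0, 0, 0], [0, 0, 0], [0, 0, 0]]' --fingers '[-0.2, -0.2, -0.2, -0.2, -0.2, -0.2, -0.2, -0.2, -0.2, -0.2]'

```text
time: 41.85
position: [0.6329, 0.1841, 0.0842]
tool_rot: [-1.221, 1.193, -1.193]
ft_force: [-1.9, 0.3, -0.4]
grip_width: 0.602
```

```bash
python3 - <<'E'
from h import *
s=ctrl.get_image("side");cv2.imwrite("pics/s25.png",s)
jaw()
crop(s,200,60,350,210,5,"pics/l4.png")
plan([632.5,182.5,16],1.2,1)
E
```

```text
pos [632.5 183.7  84.3] jaw 1.28 y [-0.001 -0.001 -1.   ] grip 52.5 F [0.5 0.4 0.2] t 41.9
rows 1
  [1.2, 68.3, -0.0] [0.0009, 0.0014, 0.0009]
speed/row 68.35131225786904 0.1053446034124405
```

View pics/l4.png

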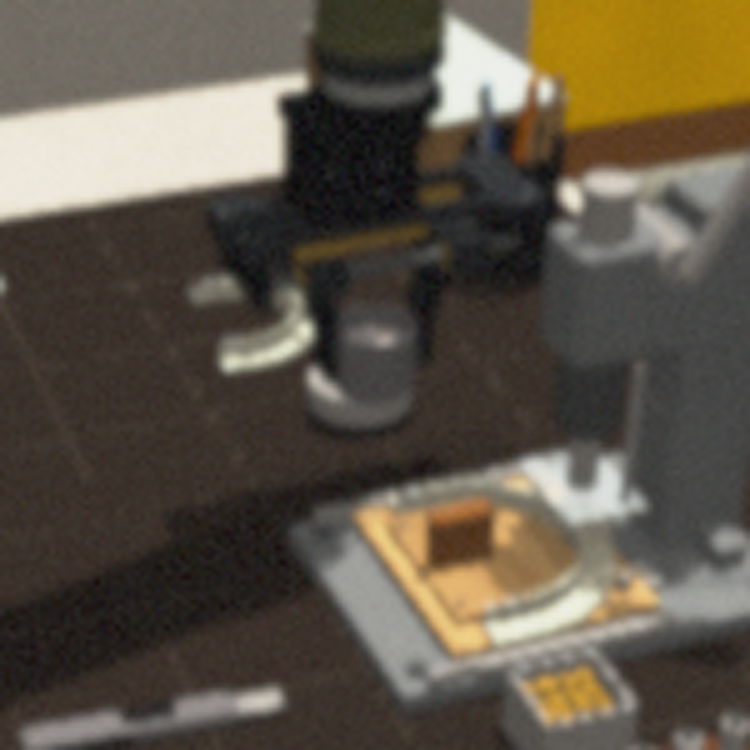

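Call:
play_rows --translation '[[0.7, 5, 0], [0.5, 10, 0], [0, 12, 0], [0, 12, 0], [0, 11, 0], [0, 8, 0], [0, 5, 0], [0, 3, 0], [0, 1.5, 0], [0, 0, 0]]' --turn '[[0, 0, 0], [0, 0, 0], [0, 0, 0], [0, 0, 0], [0, 0, 0], [0, 0, 0], [0, 0, 0], [0, 0, 0], [0, 0, 0], [0, 0, 0]]' --fingers '[-0.2, -0.2, -0.2, -0.2, -0.2, -0.2, -0.2, -0.2, -0.2, -0.2]'

```text
time: 42.73
position: [0.6317, 0.1815, 0.0187]
tool_rot: [-1.219, 1.194, -1.194]
ft_force: [-0.4, 0.1, -0.9]
grip_width: 0.609
```

```bash
python3 - <<'E'
from h import *
s=ctrl.get_image("side");cv2.imwrite("pics/s26.png",s)
jaw()
crop(s,200,60,350,210,5,"pics/l5.png")
E
```

```text
pos [632.  181.5  19. ] jaw 1.21 y [ 0.001  0.    -1.   ] grip 53.0 F [ 0.1  0.7 -1.4] t 42.78
```

View pics/l5.png

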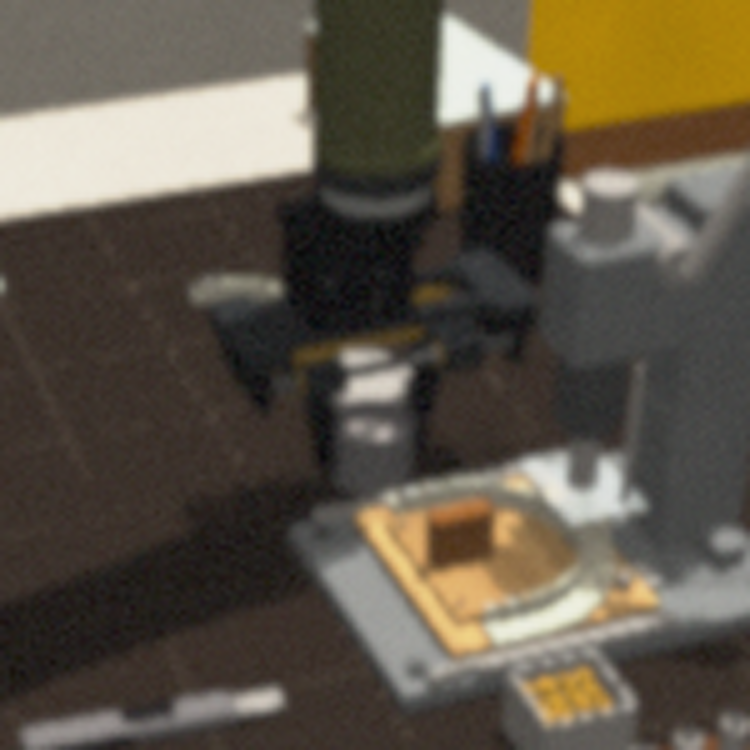

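Call:
play_rows --translation '[[0, 2, 0], [0, 2, 0], [0, 1.2, 0], [0, 0.7, 0], [0, 0, 0], [0, 0, 0], [0, 0, 0], [0, 0, 0], [0, 0, 0], [0, 0, 0]]' --turn '[[0, 0, 0], [0, 0, 0], [0, 0, 0], [0, 0, 0], [0, 0, 0], [0, 0, 0], [0, 0, 0], [0, 0, 0], [0, 0, 0], [0, 0, 0]]' --fingers '[-0.2, -0.2, -0.2, -0.2, -0.2, -0.2, 0.3, 0.4, 0.6, 0.75]'

```text
time: 43.62
position: [0.6317, 0.1814, 0.0127]
tool_rot: [-1.219, 1.193, -1.194]
ft_force: [-0.4, -0.3, -0.1]
grip_width: 0.771
```

Call:
play_rows --translation '[[0, 0, 0], [0, -3, 0], [0, -8, 0], [0, -15, 0], [0, -20, 0], [0, -25, 0], [0, -25, 0], [0, -20, 0], [0, -10, 0], [0, 0, 0]]' --turn '[[0, 0, 0], [0, 0, 0], [0, 0, 0], [0, 0, 0], [0, 0, 0], [0, 0, 0], [0, 0, 0], [0, 0, 0], [0, 0, 0], [0, 0, 0]]' --fingers '[0.9, 0.9, 0.9, 0.9, 0.9, 0.9, 0.9, 0.9, 0.9, 1]'

```text
time: 44.45
position: [0.6335, 0.1819, 0.1424]
tool_rot: [-1.213, 1.191, -1.195]
ft_force: [0.6, 0.1, 1.3]
grip_width: 0.975
```

Call:
play_rows --translation '[[0, 0, -10], [0, 0, -20], [0, 0, -25], [0, 0, -25], [0, 0, -25], [0, 0, -25], [0, 0, -20], [0, 0, -15], [0, 0, -8], [0, 0, 0]]' --turn '[[0, 0, 0], [0, 0, 0], [0, 0, 0], [0, 0, 0], [0, 0, 0], [0, 0, 0], [0, 0, 0], [0, 0, 0], [0, 0, 0], [0, 0, 0]]' --fingers '[1, 1, 1, 1, 1, 1, 1, 1, 1, 1]'

```text
time: 45.28
position: [0.4567, 0.1778, 0.1378]
tool_rot: [-1.221, 1.194, -1.192]
ft_force: [0.4, 0.8, -0.2]
grip_width: 1.0
```

```bash
python3 - <<'E'
from h import *
s=ctrl.get_image("side");cv2.imwrite("pics/s27.png",s)
t=ctrl.get_image("top");cv2.imwrite("pics/t27.png",t)
jaw()
crop(s,220,80,380,230,5,"pics/m1.png");crop(t,140,80,350,180,3.8,"pics/m2.png")
E
```

```text
pos [459.  177.7 138.5] jaw 1.21 y [ 0. -0. -1.] grip 87.2 F [0.  0.1 0.7] t 45.38
```

View pics/m1.png

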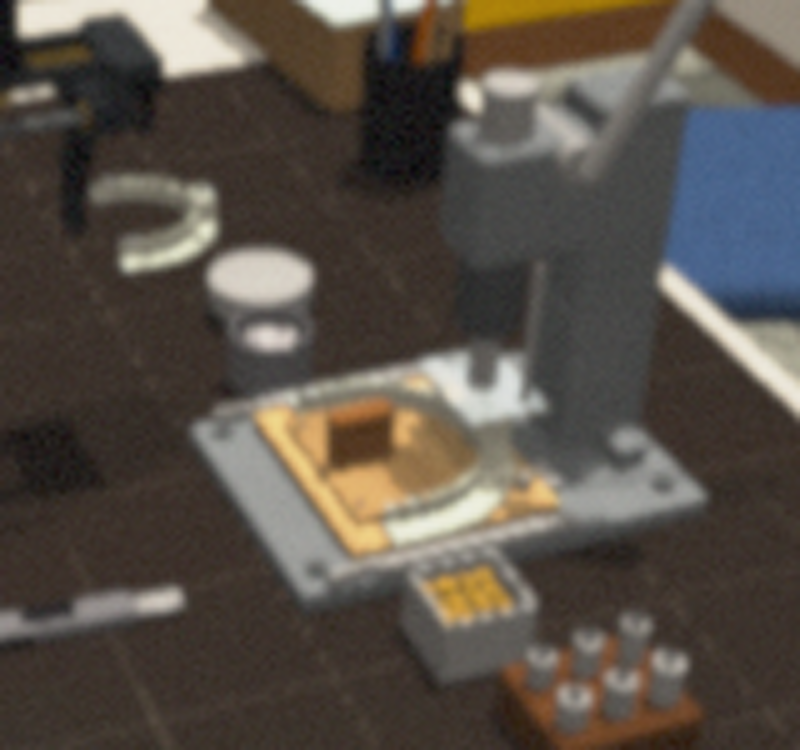

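View pics/m2.png

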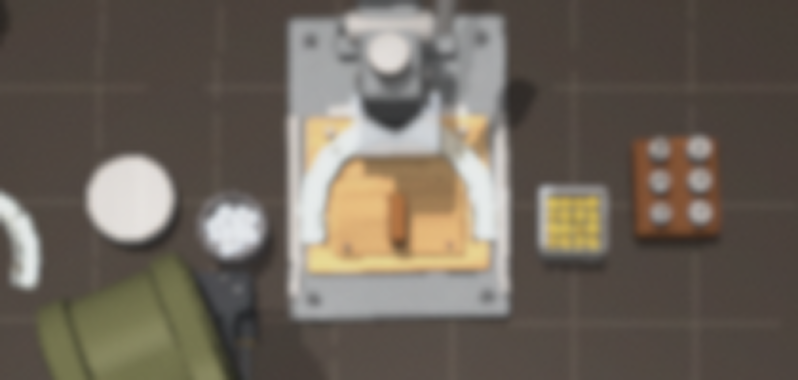

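View pics/t27.png

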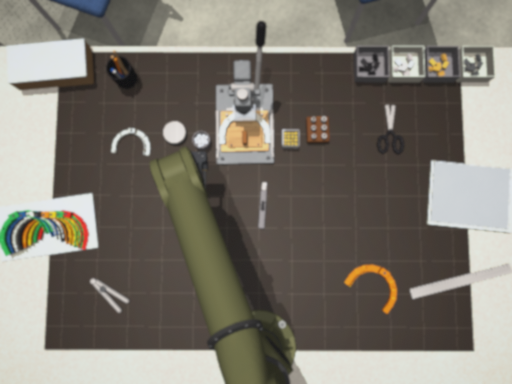

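The overview shows the tub at top (201,140) between the bench block and the press, and the tin at (290,138) between the press and the die block. Both stand upright and level with the handle. Final numeric check follows.

```bash
python3 - <<'E'
from meas import *
t=cv2.imread("pics/t27.png");t0=cv2.imread("pics/top0.png")
crop(t,205,95,285,170,9,"pics/n1.png")
V=cv2.cvtColor(t,cv2.COLOR_BGR2HSV)[:,:,2]
for nm,box,th,z in(("tin",(279,126,302,151),120,.04),("tub",(190,127,213,152),105,.042)):
    o=subrect("top",V,box,th,z)[2];print(nm,np.round(o[0],1),np.round(o[1],1),round(o[2],1))
for nm,b in(("scissors",(374,100,406,156)),("knife",(256,178,272,232)),("small",(108,124,155,158)),("orange",(340,260,402,316))):
    x0,y0,x1,y1=b;print(nm,"mean diff",np.abs(t[y0:y1,x0:x1].astype(int)-t0[y0:y1,x0:x1]).mean().round(2))
E
```

```text
tin [638.9 -97.7] [57.4 56.2] 88.3
tub [630.6 180.3] [56.5 53.3] 83.0
scissors mean diff 0.47
knife mean diff 0.41
small mean diff 0.45
orange mean diff 0.56
```

View pics/n1.png

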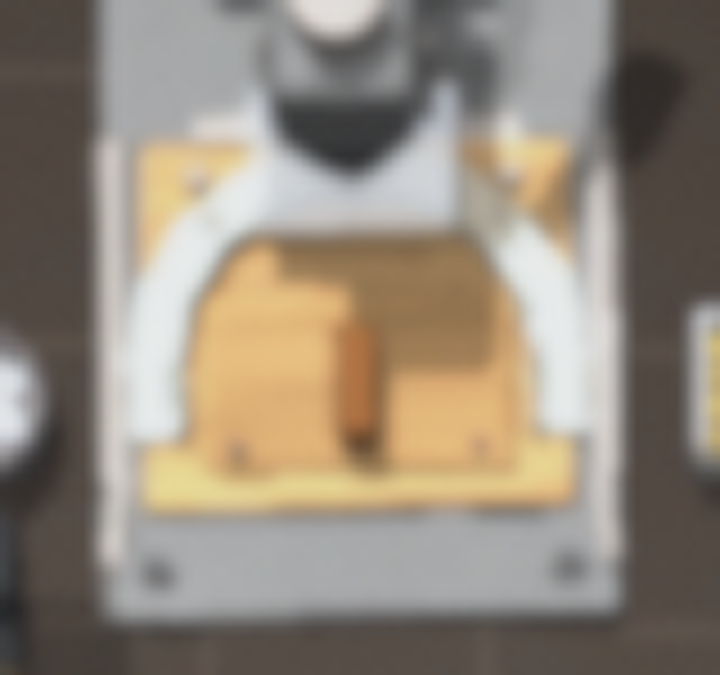

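```bash
python3 - <<'E'
from h import *
jaw()
print(ctrl.close_job())
E
```

```text
pos [459.  177.7 138.5] jaw 1.21 y [ 0. -0. -1.] grip 87.2 F [0.  0.1 0.7] t 45.38
the job is handed in; nothing more can be done
None
```

The job is done and handed in at 45.4 s. The larger white visor is on the nest board and the board is home in the press. The tin and the tub stand upright in their gaps.

- **Visor and board:** I set the visor around the form with its crown between the dowels, then carried the board over the knife by its handle and slid it in between the rails. I pushed the last 15 mm or so on the back of the handle with shut fingers, because the wrist might have come close to the press head. At the stops the force rose to about 10 N with no further travel.
- **Last picture:** the board sits parallel to the press, with its front edge at the stops. The visor arms end about 22 mm from the board's rear edge; nominal is 20 mm and there is 6 mm of play. The crown is hidden under the guard, so I last saw it seated between the dowels partway through the slide.
- **Tin and tub:** both were placed after the board, tin first, and both are in line across the press with the handle to within a few millimetres. The tub has about 18 mm clear on each side, and the tin is about mid-gap.
- **Left alone:** image patches of the scissors, knife, small visor and orange look-alike match the first picture. The green tub was never touched, but the arm hid it in the last top picture, so it isn't in that comparison.
- **Disagreements:** the two cameras differed by about 3.5 mm in x, and the top camera was off from the robot by 1–3 mm. I corrected for this as I went.

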